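Find the high spot of a carousel drive shaft

ROBOT

A 7-joint arm with a two-finger parallel gripper is mounted at the origin on the work surface. World frame = base frame: x ahead of the robot, y to its left, z up, the work surface at z = 0. Lengths are in m, angles in rad, forces in N, time in s.
With the tool pointing down it reaches from about 0.4 to 0.875 m from the base axis. Payload 19.3 kg.
Tool frame: the origin (TCP) lies between the finger pads; the fingertips stand ahead of it and the grasp point (between the pads) lies 11 mm behind it (ctrl.tip_reach is the z of the fingertips in the tool frame, in m); z points along the fingers, x is the direction in which the jaws open and shut, and the axes are right-handed (so a half turn about z gives the same grasp; the last joint's range is limited). The gripper opens to 85 mm and grips with 20 to 120 N. Pads are 22 mm wide; open, the fingers measure 114 mm over their backs; the gripper's body (76 mm by 85 mm) begins 54 mm behind the grasp point. The pads swing forward as they close: fully open they stand 13 mm farther back than shut.
Start: joints at [-1.321, 0.521, -0.036, 1.599, 0.021, 1.021, -0.113], TCP at [0.197, 0.593, 0.239] pointing down, gripper open.
Joint ranges: [-2.91, 2.91], [-0.3, 2.13], [-1.5, 1.42], [0.17, 2.43], [-1.26, 4.41], [0.16, 1.93], [-2.52, 2.52]. Speed limits (rad/s): [1.89, 1.89, 2.39, 2.39, 3.01, 3.01, 3.01].

INTERFACE

Orientations are given as a 3x3 rotation matrix whose columns are the frame's x, y, z axes.
In Python, from rig import readout, cams, workorder, models, ctrl gives the robot as it stands.
- The arm moves only by the tool drive_tool, never from a script. Its argument "deltas" is a list of rows, each an object of numbers: "rx", "ry", "rz": the turn, a rotation vector about the world's x, y, z in rad; "x", "y", "z": the shift along the world's x, y, z in mm; "jaw": the finger opening in mm, from 0 to 85.4. In form: [{"rx": .., "ry": .., "rz": .., "x": .., "y": .., "z": .., "jaw": ..}, ...]. A call has 1 to 10 rows; each row is the pose to reach, as a shift and turn from the pose commanded when the call began; what a row does not reach only later rows make up. A row lasts 1/12 s, in which the tool goes at most 41.7 mm and 7.16 degrees, less where a joint would pass 70% of its speed; a pose out of reach is approached as far as the arm can. A call with a gripper value outside its range is refused whole. The fingers move at their own pace and stop on an object; the grip force is fixed at half the most. Time passes only in rows, so rows that repeat a pose let the fingers close. It gives the time, the measured TCP pose, the force and the opening at its end, in the units of the state.
- readout.observe(): the state, without advancing time (a new reading comes with each control period).
- cams.get_image(name): name is "side" or "top"; returns a dict with "image" (400x640x3 uint8, red, green, blue), "intrinsics" (3x3 intrinsics, pixels), "k1" (the pictures are not rectified: a ray, as slopes to the right and down, at radius r is drawn at 1 + k1 r^2 times it, then the intrinsics apply), "T" (4x4, takes a point from camera to world coordinates). Camera axes: x right, y up, looking along -z (the intrinsics and any distortion apply to the point x, -y, -z); pixel columns grow to the right and rows downward; lengths in m; the calibration is good to about 2 mm. A picture is of the moment at which its call begins. There is no depth.
- workorder.close_job(): hands the job in, once; it reports no verdict.
Trained networks look in the newest picture that a camera, given by its name, has taken for a name from the list of things; names that differ only in an ending like _2 or _b are one class to them, and where a whole thing is asked for, a point or a joint stands for the part that bears it (a point fixed in the world has none). Each returns a list of dicts, best first, with "conf" (0 to 1); they miss things now and then, are a little off and sometimes report something else, mostly with a low value. They report only what shows in the picture. A call takes as long as a camera call.
- models.boxes_of(target, camera): "xy" ([column, row] in pixels, amid what is visible of it).
- models.silhouettes(target, camera): "region" (400x640 bool, what is visible of it) and "xy" ([column, row] in pixels, amid what is visible of it).
- models.landmark_of(target, camera): "xy" ([column, row] in pixels: a listed point, or the origin of a listed thing).
The state is a dict: "time_s": time; "joint_pos": joint angles; "qvel": joint speeds; "effort": joint torques, N m; "position": TCP position; "tool_rot": TCP orientation; "contact_force": force on the tool from outside, world axes, zero at the start; "wrist_torque": the same for the moment, N m; "width": opening from 0.0 (shut) to 1.0 (fully open).
Only numpy, scipy, OpenCV 4.12 (cv2) and the standard library are available. Lean on these libraries where they do the work, as an engineer would, in place of code of your own. Each camera call takes 0.05 s, during which the arm holds its last target.

TASK

Lower the dial indicator by its top knob until its plunger rests on the shaft's middle ring and is pressed in about half its travel (10 mm, pointer half way round). Then turn the shaft by its crank handle, gently and without lifting it out of the V-blocks or forcing it down into them, to find where the indicator is pressed in furthest, and leave it standing at that high spot, hands off. The plunger must not be driven to the end of its travel, and the reagent pack and the bearing beside the fixture stay where they are.

Things in the scene. Friction and masses are not known exactly. Their poses are not given: they have to be found in the camera images.
- fixture: fixed dark steel base 190 x 210 x 15 mm with two V-blocks (y = -80, +80 mm; 20 mm thick, 70 wide, tops 117 high) and an aluminium column (x = -92 mm, 247 mm high). Origin: underside, right under the shaft axis, midway between the V-blocks; x across the shaft (the dial faces +x), y along it (crank on +y side), z up. Shaft axis at z = 110 mm
- shaft: loose steel shaft, diameter 24 mm, length 209 mm, about 0.9 kg with all it carries, lying along the fixture's y in the two 90 degree V-blocks, free to turn, held only by its weight (about 4 N of lift at the crank handle raises that end). Shoulders keep it from sliding endways. Origin on its axis, midway between the V-blocks
- shaft_end (a point): point on the shaft's axis over the V-block beside the crank, 80 mm along y from the shaft's origin
- crank_grip (a point): middle of the crank's black round handle, a freely revolving sleeve 14 mm in diameter, 44 mm long, parallel to the shaft, 40 mm from its axis, 142 mm along y from the shaft's origin. Full turns possible either way; starts within 70 degrees of upright. Takes about 1 to 4 N at the handle; over about 9 N forces it. Stays where it is left
- head (a joint): slide of the indicator head on its column, 0 fully raised, grows to 0.05 m as it is lowered; stiff (about 9 N of friction), stays where it is left. Starts 0 to 12 mm lowered
- head_knob (a point): middle of the round steel knob on top of the indicator head, 20 mm in diameter and 28 mm tall (14 mm above and below this point), axis upright, 119 mm above the tip of the plunger when that is not pressed in. Pinch it from above; push down to lower the head
- plunger (a joint): how far the sprung plunger is pressed into the indicator: 0 free, 0.020 m at the end of its travel; spring 1.2 N at 0, 3.2 N at the end. The dial's black pointer stands upright at 0 and makes one turn clockwise for 20 mm
- plunger_tip (a point): lowest point of the plunger's ball tip (ball 10 mm in diameter), straight over the shaft axis and the middle of the ring
- pack_near: white plastic reagent pack 100 x 26 x 55 mm with a round neck, standing beside the fixture, to be left alone; origin centre of its underside
- bearing: steel bearing 42 mm in diameter, 12 mm high, lying beside the fixture, to be left alone; origin centre of its underside
- ring_mid (a point): point on the shaft's axis inside the steel ring fixed round its middle. The ring, 40 mm in diameter and 30 mm wide, sits 3 mm off centre to an unknown side, so its top stands between 127 and 133 mm above the table as the shaft turns, once highest in each turn

How it is judged:
On the way, in this order (a step that is already met when the one before it is completed fails the run):
1. the indicator is lowered so that its plunger is pressed in about half its travel (7 to 13 mm) (value of joint plunger between 0.007 and 0.013 m and velocity of joint head below 0.003 m/s), for 0.3 s.
2. the shaft is turned to the high spot of its ring under the plunger (height (world z) of plunger_tip above 0.1323 m and value of joint plunger above 0.006 m), for 0.2 s.
At the end, for the whole second after the job is handed in: the shaft lies still and seated in both V-blocks (axis 110 mm high, within 1.5 mm) with the ring's high spot under the plunger: the tip stands within 0.7 mm of its highest possible height of 133 mm above the table, and the plunger is pressed in by 6 to 19.5 mm (all of step 2 and height (world z) of plunger_tip below 0.1345 m and value of joint plunger below 0.0195 m and z of shaft in the frame of fixture between 0.1085 and 0.1115 m and z of shaft_end in the frame of fixture below 0.1115 m and linear speed of shaft below 0.005 m/s and angular speed of shaft below 0.05 rad/s); the robot touches nothing.
It fails at once if the plunger is driven to the end of its travel (over 19.5 mm) (value of joint plunger above 0.0195 m).
It fails at once if the crank end of the shaft is lifted more than 5 mm out of its V-block (z of shaft_end in the frame of fixture above 0.115 m).
It fails at once if the shaft is pressed into the V-blocks with more than 34 N (contact force between shaft and fixture above 34 N).
It fails at once if the reagent pack or the bearing beside the fixture is moved by more than 20 mm (distance of any of pack_near, bearing from where it was at the start of the episode above 0.02 m).
It also fails if it takes over 72 s, if anything falls off the work surface, if the arm or the gripper's body presses on something with over 40 N, if the wrist force passes 120 N, or if a joint passes its speed limit or range.

## Working session

There is one attempt and no reset: what is moved stays moved. The work goes in short steps, Python scripts to look and compute and a tool call to move; the robot and the scene stay as the last step left them, time stands still between calls to the robot, and variables do not carry over. Pictures are saved under pics/ and viewed, and the job is handed in when it is done.

Besides the shell and the picture viewer there is one more tool, called after ">>>" in YAML: its name, and indented under it one key for each argument. drive_tool: Moves the arm, as the interface text tells. Its arguments: {"type":"object","properties":{"deltas":{"type":"array"}},"required":["deltas"]}

```bash
ls; mkdir -p pics
python3 - <<'E'
from rig import readout,cams,models,ctrl
import cv2
s=readout.observe();print({k:(v if not hasattr(v,'round') else v) for k,v in s.items()});print(ctrl.tip_reach, [a for a in dir(ctrl) if a[0]!='_'])
for c in ("side","top"):
    d=cams.get_image(c);cv2.imwrite(f"pics/{c}0.png",d["image"][:,:,::-1]);print(c,d["intrinsics"],d["k1"],d["T"])
    for n in ("head_knob","crank_grip","plunger_tip","shaft_end","shaft","fixture","ring_mid","pack_near","bearing"):
        print(n,[( [round(float(q),1) for q in r["xy"]],round(float(r["conf"]),2)) for r in models.landmark_of(n,c)][:3])
E
```

```text
pics
{'time_s': 0.0, 'joint_pos': array([-1.32120971,  0.5220415 , -0.03631581,  1.60000381,  0.02118394,
        1.0210924 , -0.11278031]), 'qvel': array([ 0.00057622, -0.0002601 , -0.00162201,  0.00056654,  0.00105961,
       -0.00136835,  0.00030066]), 'effort': array([ 5.74578426e-04, -9.27108836e+01,  1.97993517e+00, -3.69928551e+01,
        1.77953881e-02,  8.22471105e-03,  2.51480671e-06]), 'position': array([0.19641074, 0.59298913, 0.23871023]), 'tool_rot': array([[ 3.14372191e-01,  9.49299763e-01, -2.93112743e-04],
       [ 9.49299101e-01, -3.14372319e-01, -1.12304385e-03],
       [-1.15825179e-03,  7.48020928e-05, -9.99999326e-01]]), 'contact_force': array([ 0.13323344, -0.66320362,  0.45954069]), 'wrist_torque': array([0.04383378, 0.04969934, 0.01569379]), 'width': 0.9974796845346036}
0.008 ['PlanningError', 'tip_reach']
side [[465.41950464   0.         319.44752566]
 [  0.         465.41950464 204.14405177]
 [  0.           0.           1.        ]] 0.02434784540835511 [[-0.97426076  0.12914123 -0.18476611  0.48183697]
 [-0.22491838 -0.61174925  0.75840265  0.65510468]
 [
[... 354 characters left out ...]
.3], 0.71)]
pack_near [([304.5, 231.4], 0.97)]
bearing []
top [[380.95913887   0.         319.69637317]
 [  0.         380.95913887 206.25503204]
 [  0.           0.           1.        ]] -0.08925958643847433 [[ 0.00657186  0.99004669 -0.1405858   0.51694653]
 [-0.99981214  0.00906914  0.01713006  0.02358947]
 [ 0.01823455  0.14044681  0.9899203   0.83590964]
 [ 0.          0.          0.          1.        ]]
head_knob [([381.4, 238.4], 0.98)]
crank_grip [([292.1, 261.2], 0.85)]
plunger_tip []
shaft_end [([327.8, 256.5], 0.88)]
shaft [([370.6, 243.3], 0.9)]
fixture [([361.0, 244.5], 0.85)]
ring_mid [([367.3, 246.1], 0.93)]
pack_near [([371.2, 178.6], 0.63)]
bearing [([318.6, 193.0], 0.68)]
```

View pics/side0.png

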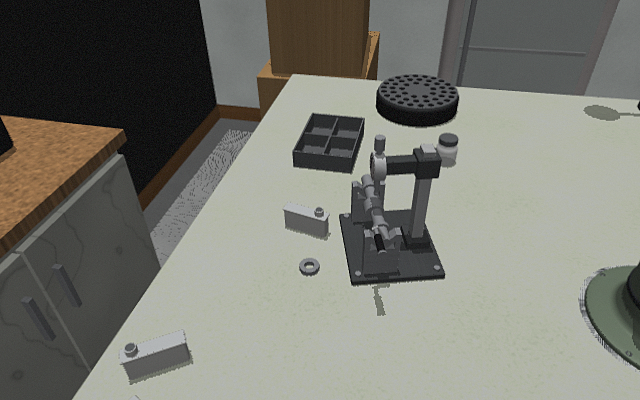

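View pics/top0.png

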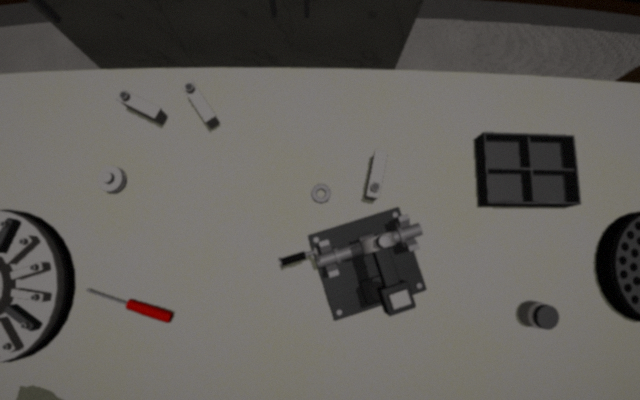

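```bash
cat > h.py <<'E'
import numpy as np,cv2
from scipy.optimize import least_squares
from rig import readout,cams,models,ctrl
C={}
def shot(c,save=None):
    d=cams.get_image(c);C[c]=d
    if save: cv2.imwrite(f"pics/{save}.png",d["image"][:,:,::-1])
    return d
def proj(c,p):
    d=C[c];T=d["T"];q=T[:3,:3].T@(np.asarray(p)-T[:3,3]);u=np.array([q[0]/-q[2],-q[1]/-q[2]])
    u=u*(1+d["k1"]*(u@u));K=d["intrinsics"];return np.array([K[0,0]*u[0]+K[0,2],K[1,1]*u[1]+K[1,2]])
def tri(obs):  # list of (cam,xy)
    return least_squares(lambda p:np.concatenate([proj(c,p)-x for c,x in obs]),[.6,0,.1])
def onz(c,xy,z):
    r=least_squares(lambda p:proj(c,[p[0],p[1],z])-xy,[.6,0]).x;return np.array([*r,z])
def lm(n,c):
    r=models.landmark_of(n,c);return np.array(r[0]["xy"],float) if r else None
E
python3 - <<'E'
from h import *
for c in("side","top"):shot(c)
for n in ("head_knob","crank_grip","shaft_end","shaft","fixture","ring_mid","pack_near","bearing"):
    o=[(c,lm(n,c)) for c in C];o=[q for q in o if q[1] is not None]
    if len(o)==2:
        r=tri(o);print(n,r.x.round(4),r.fun.round(1))
    z={"shaft":.11,"shaft_end":.11,"fixture":0,"ring_mid":.11,"pack_near":0,"bearing":0}.get(n)
    if z is not None:
        for c,x in o: print("   ",c,onz(c,x,z).round(4))
E
```

```text
shaft_end [ 0.5223 -0.0082  0.1093] [-1.6 -0.2  0.1  1.6]
    side [ 0.5193 -0.0075  0.11  ]
    top [ 0.5253 -0.008   0.11  ]
shaft [ 0.5491 -0.087   0.1086] [ 2.   0.2 -0.1 -1.9]
    side [ 0.5531 -0.0851  0.11  ]
    top [ 0.5454 -0.0869  0.11  ]
fixture [ 0.545  -0.0792  0.0029] [-1.2 -0.1  0.1  1.3]
    side [ 0.5425 -0.0823  0.    ]
    top [ 0.5478 -0.0794  0.    ]
ring_mid [ 0.5451 -0.0764  0.1082] [ 2.5  0.3 -0.1 -2.4]
    side [ 0.5499 -0.074   0.11  ]
    top [ 0.5406 -0.0763  0.11  ]
    top [ 0.7044 -0.1082  0.    ]
bearing [0.666  0.0163 0.0127] [ 0.7  0.2 -0.1 -0.8]
    side [0.6709 0.0045 0.    ]
    top [0.6666 0.016  0.    ]
```

Run:
```python
from h import *
P={}
for i in range(4):
  for c in("side","top"):
    shot(c)
    for n in ("head_knob","crank_grip","plunger_tip","shaft_end","shaft","fixture","ring_mid"):
      for r in models.landmark_of(n,c)[:1]:
        P.setdefault((n,c),[]).append(r["xy"])
for k,v in P.items(): print(k,np.round(v,1).tolist())
for n in ("head_knob","crank_grip","shaft_end","shaft","fixture","ring_mid"):
    o=[(c,np.median(P[n,c],0)) for c in C if (n,c) in P]
    if len(o)==2:
        r=tri(o);print(n,r.x.round(4),r.fun.round(1))
s=C["side"]["image"][100:300,310:470,::-1];cv2.imwrite("pics/sz1.png",cv2.resize(s,None,fx=3,fy=3,interpolation=2)[:600])
s=C["top"]["image"][195:335,265:445,::-1];cv2.imwrite("pics/tz1.png",cv2.resize(s,None,fx=4,fy=4,interpolation=2))
print(readout.observe()["time_s"])
```

```text
('head_knob', 'side') [[380.7, 146.6], [381.1, 144.0], [378.5, 144.5], [379.4, 141.8]]
('crank_grip', 'side') [[379.3, 238.7], [378.7, 240.0], [379.1, 241.4], [378.1, 239.5]]
('plunger_tip', 'side') [[371.4, 193.2], [372.4, 197.0], [371.7, 197.0], [374.8, 194.7]]
('shaft_end', 'side') [[384.0, 232.1], [385.2, 235.1], [385.0, 235.5], [384.0, 233.4]]
('shaft', 'side') [[370.3, 205.2], [373.6, 195.7], [370.5, 208.9], [373.4, 205.3]]
('fixture', 'side') [[370.3, 246.1], [371.4, 246.4], [370.6, 247.2], [373.8, 244.7]]
('ring_mid', 'side') [[372.3, 206.0], [368.2, 207.5], [373.5, 208.1], [372.5, 208.3]]
('head_knob', 'top') [[384.7, 241.7], [382.1, 239.3], [381.5, 238.9], [379.8, 239.9]]
('crank_grip', 'top') [[292.0, 262.7], [293.7, 260.0], [291.8, 259.6]]
('shaft_end', 'top') [[331.7, 256.8], [329.2, 257.2], [326.6, 256.5], [330.6, 256.9]]
('shaft', 'top') [[367.6, 245.0], [327.6, 258.2], [367.8, 245.1], [367.9, 242.4]]
('fixture', 'top') [[360.8, 243.6], [359.3, 244.9], [361.2, 246.2], [361.3, 244.6]]
('ring_mid', 'top') [[368.5, 248.1], [369.8, 245.6], [368.9, 246.6], [369.1, 246.6]]
head_knob [ 0.5471 -0.0808  0.2614] [-1.  -0.1  0.1  0.9]
crank_grip [0.5198 0.0603 0.1572] [ 1.5  0.2 -0.1 -1.6]
shaft_end [ 0.5205 -0.0092  0.1086] [-1.6 -0.2  0.1  1.6]
shaft [ 0.5487 -0.0796  0.1184] [ 1.6  0.2 -0.1 -1.5]
fixture [ 0.5495 -0.0818  0.0028] [-0.7 -0.1  0.   0.7]
ring_mid [ 0.5469 -0.0834  0.1089] [ 2.   0.2 -0.1 -1.9]
5.1
```

View pics/sz1.png

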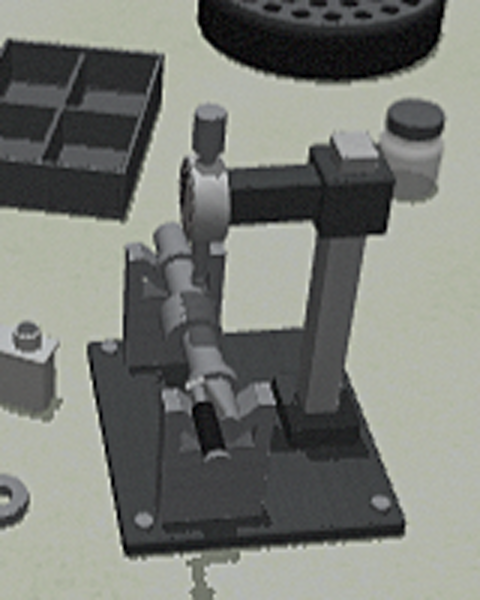

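View pics/tz1.png

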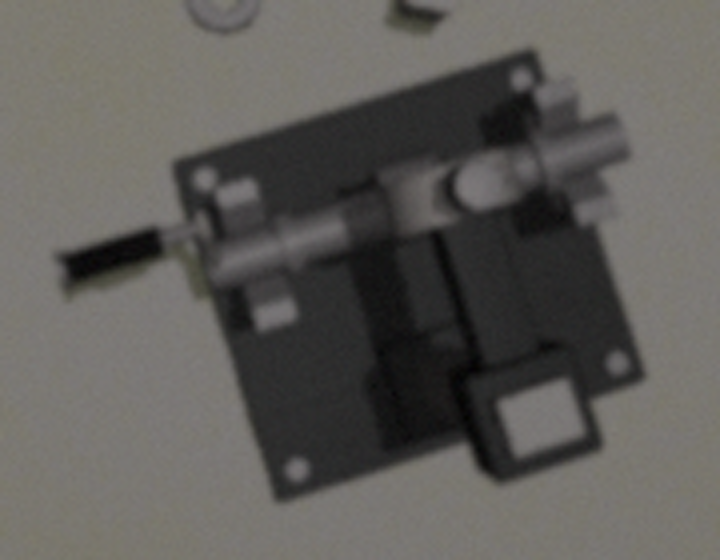

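Run:
```python
from h import *
for c in("side","top"):shot(c)
# hand-read points + medians
M={("head_knob","side"):(380,144.2),("head_knob","top"):(381.8,239.6),("crank_grip","side"):(378.9,239.8),("crank_grip","top"):(292,260.5),
("shaft_end","side"):(384.6,234),("shaft_end","top"):(329.9,256.9),("fixture","side"):(371,246.3),("fixture","top"):(361,244.7),
("ring_mid","side"):(372.4,207.8),("ring_mid","top"):(369,246.6),("shaft","top"):(367.8,245)}
# plate corners in top (top face z=.015): zoom/4+offset ; side zoom/3
cor={"top":[((175,160),1,1),((535,50),1,-1),((645,378),-1,-1),((280,500),-1,1)],"side":[((125,553),1,1),((405,533),-1,1),((88,345),1,-1)]}
def mk(p):
    x,y,a,zk,th,xm,xM=p[:7]; R=np.array([[np.cos(a),-np.sin(a),0],[np.sin(a),np.cos(a),0],[0,0,1]]);o=np.array([x,y,0])
    return lambda q:R@np.asarray(q)+o
def res(p):
    f=mk(p);off={"side":p[7:9],"top":p[9:11]};L={"head_knob":(0,0,p[3]),"crank_grip":(.04*np.sin(p[4]),.142,.11+.04*np.cos(p[4])),"shaft_end":(0,.08,.11),"fixture":(0,0,0),"ring_mid":(0,0,.11),"shaft":(0,0,.11)}
    r=[(proj(c,f(L[n]))+off[c]-m) for (n,c),m in M.items()]
    for c,l in cor.items():
        for (u,v),sx,sy in l:
            px=np.array((u/4+265,v/4+195)) if c=="top" else np.array((u/3+310,v/3+100))
            z=.015 if c=="top" else (0 if sy>0 else .015)
            r.append((proj(c,f((p[6] if sx>0 else p[5],.105*sy,z)))+off[c]-px))
    return np.concatenate(r+[off["side"]*.7,off["top"]*.7])
s=least_squares(res,[.547,-.08,.3,.26,0,-.1,.09,0,0,0,0],loss="soft_l1")
print(s.x.round(4));print(res(s.x).reshape(-1,2).round(1).tolist())
cov=np.linalg.inv(s.jac.T@s.jac);print(np.sqrt(np.diag(cov)).round(4))
f=mk(s.x);print("grip",f((.04*np.sin(s.x[4]),.142,.11+.04*np.cos(s.x[4]))))
```

```text
[ 0.5476 -0.0828  0.313   0.2588  0.4076 -0.1308  0.0573  0.0309 -0.4964
 -0.2853  0.0937]
[[-1.1, 0.1], [0.8, 0.8], [1.9, 2.9], [1.7, -1.4], [-3.0, -0.3], [-1.4, 0.3], [0.2, 0.1], [0.1, 1.8], [1.7, -0.5], [-0.6, -2.2], [0.6, -0.6], [-1.3, 0.6], [0.2, -0.8], [0.9, -0.0], [-0.9, 0.6], [0.2, 0.6], [-0.5, 0.3], [0.1, -2.8], [0.0, -0.3], [-0.2, 0.1]]
[0.0021 0.0024 0.0069 0.0023 0.0964 0.0017 0.0016 1.0199 0.8807 1.1761
 1.0494]
grip [0.51891542 0.05713636 0.14672363]
```

>>> drive_tool:
  deltas:
    - {"z": 40, "x": 15, "y": -29, "rz": -0.1, "jaw": 0}
    - {"z": 81, "x": 35, "y": -68, "rz": -0.2, "jaw": 0}
    - {"z": 81, "x": 53, "y": -101, "rz": -0.3, "jaw": 0}
    - {"z": 81, "x": 70, "y": -135, "rz": -0.4, "jaw": 0}
    - {"z": 81, "x": 88, "y": -169, "rz": -0.5, "jaw": 0}
    - {"z": 81, "x": 106, "y": -203, "rz": -0.6, "jaw": 0}
    - {"z": 81, "x": 124, "y": -237, "rz": -0.7, "jaw": 0}
    - {"z": 81, "x": 141, "y": -271, "rz": -0.8, "jaw": 0}
    - {"z": 81, "x": 159, "y": -305, "rz": -0.9, "jaw": 0}
    - {"z": 81, "x": 176, "y": -338, "rz": -0.938, "jaw": 0}

```text
schema error: expected keys rx, ry, rz, x, y, z, jaw
```

>>> drive_tool:
  deltas:
    - {"x": 18, "y": -34}
    - {"x": 35, "y": -68}
    - {"x": 53, "y": -102}
    - {"x": 70, "y": -136}
    - {"x": 88, "y": -170}
    - {"x": 106, "y": -204}
    - {"x": 124, "y": -238}
    - {"x": 141, "y": -272}
    - {"x": 158, "y": -306}
    - {"x": 175, "y": -338}

```text
schema error: expected keys rx, ry, rz, x, y, z, jaw
```

>>> drive_tool:
  deltas:
    - {"rx": 0, "ry": 0, "z": 40, "x": 15, "y": -29, "rz": -0.1, "jaw": 0}
    - {"rx": 0, "ry": 0, "z": 65, "x": 30, "y": -58, "rz": -0.2, "jaw": 0}
    - {"rx": 0, "ry": 0, "z": 81, "x": 47, "y": -90, "rz": -0.3, "jaw": 0}
    - {"rx": 0, "ry": 0, "z": 81, "x": 65, "y": -125, "rz": -0.4, "jaw": 0}
    - {"rx": 0, "ry": 0, "z": 81, "x": 83, "y": -160, "rz": -0.5, "jaw": 0}
    - {"rx": 0, "ry": 0, "z": 81, "x": 101, "y": -195, "rz": -0.6, "jaw": 0}
    - {"rx": 0, "ry": 0, "z": 81, "x": 119, "y": -230, "rz": -0.7, "jaw": 0}
    - {"rx": 0, "ry": 0, "z": 81, "x": 137, "y": -265, "rz": -0.8, "jaw": 0}
    - {"rx": 0, "ry": 0, "z": 81, "x": 155, "y": -300, "rz": -0.9, "jaw": 0}
    - {"rx": 0, "ry": 0, "z": 81, "x": 175, "y": -338, "rz": -0.938, "jaw": 0}

```text
time_s: 6.03
position: [0.3712, 0.2549, 0.3205]
tool_rot: [[0.953, 0.303, 0.0], [0.303, -0.953, 0.001], [0.0, -0.001, -1.0]]
contact_force: [2.0, 0.4, -0.4]
width: -0.005
```

>>> drive_tool:
  deltas:
    - {"rx": 0, "ry": 0, "rz": 0, "jaw": 0, "z": 0, "x": 17, "y": -34}
    - {"rx": 0, "ry": 0, "rz": 0, "jaw": 0, "z": 0, "x": 35, "y": -68}
    - {"rx": 0, "ry": 0, "rz": 0, "jaw": 0, "z": 0, "x": 53, "y": -102}
    - {"rx": 0, "ry": 0, "rz": 0, "jaw": 0, "z": 0, "x": 71, "y": -136}
    - {"rx": 0, "ry": 0, "rz": 0, "jaw": 0, "z": 0, "x": 89, "y": -170}
    - {"rx": 0, "ry": 0, "rz": 0, "jaw": 0, "z": 0, "x": 107, "y": -204}
    - {"rx": 0, "ry": 0, "rz": 0, "jaw": 0, "z": 0, "x": 125, "y": -238}
    - {"rx": 0, "ry": 0, "rz": 0, "jaw": 0, "z": 0, "x": 142, "y": -272}
    - {"rx": 0, "ry": 0, "rz": 0, "jaw": 0, "z": 0, "x": 160, "y": -306}
    - {"rx": 0, "ry": 0, "rz": 0, "jaw": 0, "z": 0, "x": 176, "y": -338}

```text
time_s: 6.87
position: [0.5476, -0.0837, 0.3204]
tool_rot: [[0.951, 0.308, 0.0], [0.308, -0.951, -0.0], [0.0, 0.0, -1.0]]
contact_force: [0.3, 0.9, 0.4]
width: 0.003
```

Run:
```python
from h import *
for c in("side","top"):shot(c)
s=C["side"]["image"][60:260,300:480,::-1];a=cv2.resize(s,None,fx=3,fy=3,interpolation=2)
cv2.imwrite("pics/s2.png",a)
s=C["top"]["image"][155:335,265:465,::-1];cv2.imwrite("pics/t2.png",cv2.resize(s,None,fx=3,fy=3,interpolation=2))
o=readout.observe();print(o["time_s"],o["position"],o["contact_force"])
```

```text
6.9667 [ 0.54787829 -0.08697949  0.32018218] [-1.25645094  1.45757698  0.42080019]
```

View pics/s2.png

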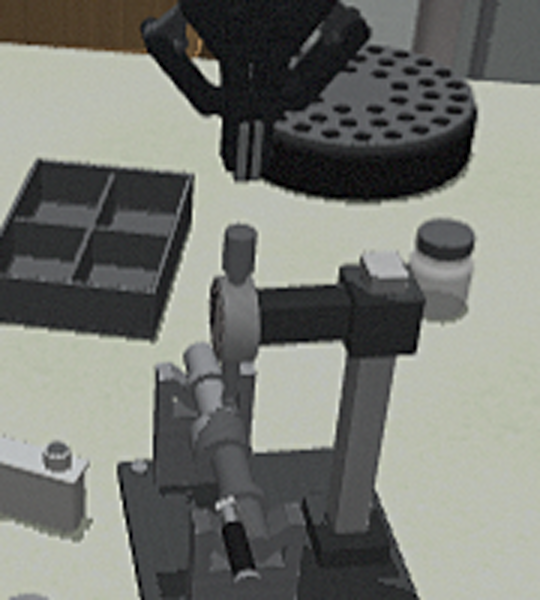

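View pics/t2.png

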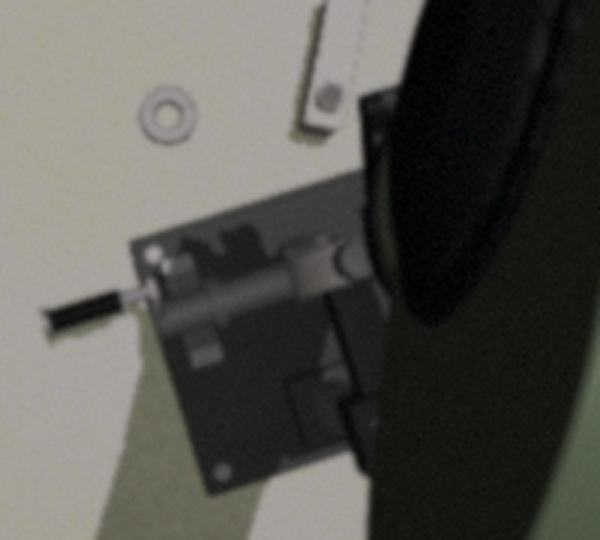

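Run:
```python
from h import *
shot("side")
o=readout.observe();p=o["position"];print(o["time_s"],p,o["contact_force"])
print(proj("side",p+[0,0,-.008]), "seen tip ~(382.5,119.5)")
for x in (.5476,.5436,.5516): print(x,proj("side",[x,-.0828,.2588+.014]))
print("knob top seen ~(380,137)")
```

```text
7.0167 [ 0.54721554 -0.08428219  0.32002032] [-0.39335563  0.108308   -0.69473076]
[381.10089307 118.31587108] seen tip ~(382.5,119.5)
0.5476 [379.30187823 138.09339516]
0.5436 [381.50816556 138.31903913]
0.5516 [377.09963141 137.86808525]
knob top seen ~(380,137)
```

>>> drive_tool:
  deltas:
    - {"rx": 0, "ry": 0, "rz": 0, "x": 0, "y": 1, "z": -10, "jaw": 0}
    - {"rx": 0, "ry": 0, "rz": 0, "x": 0, "y": 1, "z": -20, "jaw": 0}
    - {"rx": 0, "ry": 0, "rz": 0, "x": 0, "y": 1, "z": -28, "jaw": 0}
    - {"rx": 0, "ry": 0, "rz": 0, "x": 0, "y": 1, "z": -31, "jaw": 0}
    - {"rx": 0, "ry": 0, "rz": 0, "x": 0, "y": 1, "z": -32, "jaw": 0}
    - {"rx": 0, "ry": 0, "rz": 0, "x": 0, "y": 1, "z": -33, "jaw": 0}
    - {"rx": 0, "ry": 0, "rz": 0, "x": 0, "y": 1, "z": -34, "jaw": 0}
    - {"rx": 0, "ry": 0, "rz": 0, "x": 0, "y": 1, "z": -35, "jaw": 0}

```text
time_s: 7.68
position: [0.547, -0.0805, 0.2855]
tool_rot: [[0.951, 0.308, 0.001], [0.308, -0.951, 0.0], [0.001, 0.0, -1.0]]
contact_force: [0.3, -0.3, -0.5]
width: 0.003
```

>>> drive_tool:
  deltas:
    - {"rx": 0, "ry": 0, "rz": 0, "x": 0, "y": 0, "z": -1, "jaw": 0}
    - {"rx": 0, "ry": 0, "rz": 0, "x": 0, "y": 0, "z": -2, "jaw": 0}
    - {"rx": 0, "ry": 0, "rz": 0, "x": 0, "y": 0, "z": -2, "jaw": 0}

```text
time_s: 7.93
position: [0.547, -0.0806, 0.2835]
tool_rot: [[0.951, 0.308, 0.0], [0.308, -0.951, 0.0], [0.0, 0.0, -1.0]]
contact_force: [-0.1, 0.7, 1.7]
width: -0.006
```

>>> drive_tool:
  deltas:
    - {"rx": 0, "ry": 0, "rz": 0, "x": 0, "y": 0, "z": -1, "jaw": 0}
    - {"rx": 0, "ry": 0, "rz": 0, "x": 0, "y": 0, "z": -2, "jaw": 0}
    - {"rx": 0, "ry": 0, "rz": 0, "x": 0, "y": 0, "z": -2, "jaw": 0}

```text
time_s: 8.18
position: [0.547, -0.0805, 0.2814]
tool_rot: [[0.951, 0.308, 0.0], [0.308, -0.951, 0.0], [0.0, -0.0, -1.0]]
contact_force: [-0.7, 0.5, 1.9]
width: 0.002
```

>>> drive_tool:
  deltas:
    - {"rx": 0, "ry": 0, "rz": 0, "x": 0, "y": 0, "z": -1, "jaw": 0}
    - {"rx": 0, "ry": 0, "rz": 0, "x": 0, "y": 0, "z": -1, "jaw": 0}

```text
time_s: 8.35
position: [0.547, -0.0805, 0.2804]
tool_rot: [[0.951, 0.308, 0.0], [0.308, -0.951, 0.0], [0.0, -0.0, -1.0]]
contact_force: [-0.8, 0.9, 2.7]
width: 0.004
```

>>> drive_tool:
  deltas:
    - {"rx": 0, "ry": 0, "rz": 0, "x": 0, "y": 0, "z": -1, "jaw": 0}
    - {"rx": 0, "ry": 0, "rz": 0, "x": 0, "y": 0, "z": -1, "jaw": 0}

```text
time_s: 8.52
position: [0.547, -0.0806, 0.2794]
tool_rot: [[0.951, 0.308, 0.0], [0.308, -0.951, 0.0], [0.0, 0.0, -1.0]]
contact_force: [-0.2, 1.1, 3.1]
width: 0.001
```

>>> drive_tool:
  deltas:
    - {"rx": 0, "ry": 0, "rz": 0, "x": 0, "y": 0, "z": -1, "jaw": 0}
    - {"rx": 0, "ry": 0, "rz": 0, "x": 0, "y": 0, "z": -1, "jaw": 0}

```text
time_s: 8.68
position: [0.547, -0.0806, 0.2784]
tool_rot: [[0.951, 0.308, 0.0], [0.308, -0.951, 0.0], [0.0, 0.0, -1.0]]
contact_force: [-0.6, -0.1, 2.9]
width: 0.0
```

>>> drive_tool:
  deltas:
    - {"rx": 0, "ry": 0, "rz": 0, "x": 0, "y": 0, "z": -1, "jaw": 0}
    - {"rx": 0, "ry": 0, "rz": 0, "x": 0, "y": 0, "z": -1, "jaw": 0}

```text
time_s: 8.85
position: [0.547, -0.0806, 0.2774]
tool_rot: [[0.951, 0.308, 0.0], [0.308, -0.951, 0.0], [0.0, 0.0, -1.0]]
contact_force: [0.2, 1.4, 3.2]
width: -0.004
```

Run:
```python
from h import *
shot("side")
s=C["side"]["image"][60:260,300:480,::-1];a=cv2.resize(s,None,fx=3,fy=3,interpolation=2)
cv2.imwrite("pics/s3.png",a)
o=readout.observe();print(o["time_s"],o["position"],o["contact_force"])
```

```text
8.9 [ 0.54701858 -0.08055738  0.27737065] [-0.27309267  0.91841013  3.7948272 ]
```

View pics/s3.png

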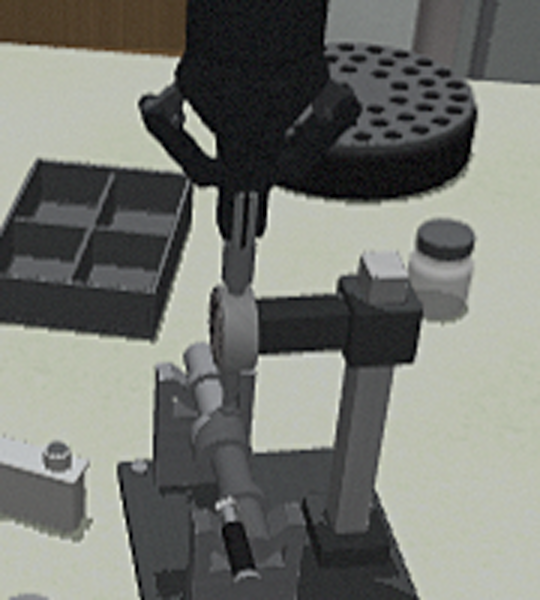

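>>> drive_tool:
  deltas:
    - {"rx": 0, "ry": 0, "rz": 0, "x": 0, "y": 0, "z": -1, "jaw": 0}
    - {"rx": 0, "ry": 0, "rz": 0, "x": 0, "y": 0, "z": -2, "jaw": 0}

```text
time_s: 9.07
position: [0.547, -0.0806, 0.2755]
tool_rot: [[0.951, 0.308, 0.0], [0.308, -0.951, 0.0], [0.0, 0.0, -1.0]]
contact_force: [-1.9, 0.3, 6.0]
width: 0.002
```

>>> drive_tool:
  deltas:
    - {"rx": 0, "ry": 0, "rz": 0, "x": 0, "y": 0, "z": -1, "jaw": 0}
    - {"rx": 0, "ry": 0, "rz": 0, "x": 0, "y": 0, "z": -2, "jaw": 0}

```text
time_s: 9.23
position: [0.547, -0.0806, 0.2734]
tool_rot: [[0.951, 0.308, 0.0], [0.308, -0.951, 0.0], [0.0, 0.0, -1.0]]
contact_force: [-0.4, 1.3, 6.9]
width: 0.007
```

>>> drive_tool:
  deltas:
    - {"rx": 0, "ry": 0, "rz": 0, "x": 0, "y": 0, "z": -1, "jaw": 0}
    - {"rx": 0, "ry": 0, "rz": 0, "x": 0, "y": 0, "z": -2, "jaw": 0}

```text
time_s: 9.4
position: [0.547, -0.0806, 0.2714]
tool_rot: [[0.951, 0.308, 0.0], [0.308, -0.951, 0.0], [0.0, 0.0, -1.0]]
contact_force: [-0.9, 0.9, 5.1]
width: 0.001
```

>>> drive_tool:
  deltas:
    - {"rx": 0, "ry": 0, "rz": 0, "x": 0, "y": 0, "z": -1, "jaw": 0}
    - {"rx": 0, "ry": 0, "rz": 0, "x": 0, "y": 0, "z": -2, "jaw": 0}

```text
time_s: 9.57
position: [0.547, -0.0805, 0.2695]
tool_rot: [[0.951, 0.308, 0.0], [0.308, -0.951, 0.0], [0.0, 0.0, -1.0]]
contact_force: [-0.3, 1.1, 7.5]
width: -0.0
```

Run:
```python
from h import *
F=[]
for i in range(4):
    shot("side");F.append(readout.observe()["contact_force"][2])
print(np.round(F,2))
s=C["side"]["image"][130:260,340:440,::-1];a=cv2.resize(s,None,fx=4.5,fy=4.5,interpolation=2)
cv2.imwrite("pics/s4.png",a)
for n in("head_knob","plunger_tip"): print(n,models.landmark_of(n,"side"))
o=readout.observe();print(o["time_s"],o["position"])
print("pred knob,tip(free)",proj("side",[.5476,-.0828,.2475]),proj("side",[.5476,-.0828,.1285]))
```

```text
[4.5  2.34 3.13 2.31]
head_knob []
plunger_tip [{'xy': [373.2, 201.9], 'conf': 0.44}]
9.8667 [ 0.54699496 -0.08056653  0.26930407]
pred knob,tip(free) [378.39795793 150.01176696] [374.57980885 200.61251187]
```

View pics/s4.png

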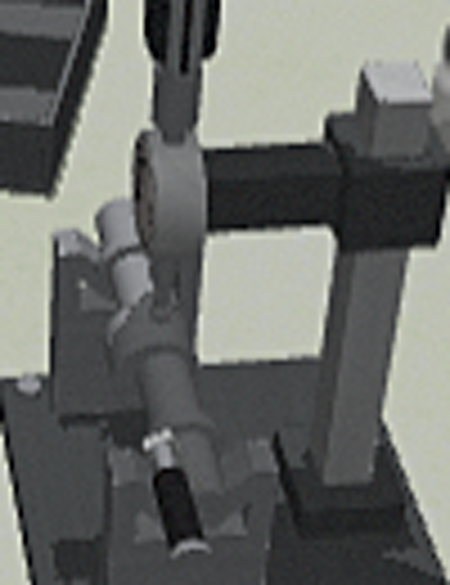

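>>> drive_tool:
  deltas:
    - {"rx": 0, "ry": 0, "rz": 0, "x": 0, "y": 0, "z": -1, "jaw": 0}
    - {"rx": 0, "ry": 0, "rz": 0, "x": 0, "y": 0, "z": -2, "jaw": 0}
    - {"rx": 0, "ry": 0, "rz": 0, "x": 0, "y": 0, "z": -3, "jaw": 0}
    - {"rx": 0, "ry": 0, "rz": 0, "x": 0, "y": 0, "z": -4, "jaw": 0}
    - {"rx": 0, "ry": 0, "rz": 0, "x": 0, "y": 0, "z": -5, "jaw": 0}
    - {"rx": 0, "ry": 0, "rz": 0, "x": 0, "y": 0, "z": -6, "jaw": 0}
    - {"rx": 0, "ry": 0, "rz": 0, "x": 0, "y": 0, "z": -7, "jaw": 0}

```text
time_s: 10.45
position: [0.547, -0.0805, 0.2625]
tool_rot: [[0.951, 0.308, 0.0], [0.308, -0.951, 0.0], [0.0, -0.0, -1.0]]
contact_force: [-1.1, 1.2, 8.1]
width: 0.001
```

>>> drive_tool:
  deltas:
    - {"rx": 0, "ry": 0, "rz": 0, "x": 0, "y": 0, "z": 0, "jaw": 0}
    - {"rx": 0, "ry": 0, "rz": 0, "x": 0, "y": 0, "z": 0, "jaw": 0}
    - {"rx": 0, "ry": 0, "rz": 0, "x": 0, "y": 0, "z": 0, "jaw": 0}
    - {"rx": 0, "ry": 0, "rz": 0, "x": 0, "y": 0, "z": 0, "jaw": 0}
    - {"rx": 0, "ry": 0, "rz": 0, "x": 0, "y": 0, "z": 0, "jaw": 0}
    - {"rx": 0, "ry": 0, "rz": 0, "x": 0, "y": 0, "z": 0, "jaw": 0}

```text
time_s: 10.95
position: [0.547, -0.0805, 0.2624]
tool_rot: [[0.951, 0.308, 0.0], [0.308, -0.951, 0.0], [0.0, 0.0, -1.0]]
contact_force: [0.2, 1.1, 4.8]
width: 0.002
```

>>> drive_tool:
  deltas:
    - {"rx": 0, "ry": 0, "rz": 0, "x": 0, "y": 0, "z": -0.7, "jaw": 0}
    - {"rx": 0, "ry": 0, "rz": 0, "x": 0, "y": 0, "z": -1.5, "jaw": 0}
    - {"rx": 0, "ry": 0, "rz": 0, "x": 0, "y": 0, "z": -1.5, "jaw": 0}
    - {"rx": 0, "ry": 0, "rz": 0, "x": 0, "y": 0, "z": -1.5, "jaw": 0}
    - {"rx": 0, "ry": 0, "rz": 0, "x": 0, "y": 0, "z": -1.5, "jaw": 0}
    - {"rx": 0, "ry": 0, "rz": 0, "x": 0, "y": 0, "z": -1.5, "jaw": 0}
    - {"rx": 0, "ry": 0, "rz": 0, "x": 0, "y": 0, "z": -1.5, "jaw": 0}

```text
time_s: 11.53
position: [0.547, -0.0806, 0.2609]
tool_rot: [[0.951, 0.308, 0.0], [0.308, -0.951, 0.0], [0.0, 0.0, -1.0]]
contact_force: [0.2, 0.6, 5.5]
width: -0.003
```

Run:
```python
from h import *
shot("side")
s=C["side"]["image"][130:260,340:440,::-1];a=cv2.resize(s,None,fx=4.5,fy=4.5,interpolation=2)
cv2.imwrite("pics/s5.png",a)
o=readout.observe();print(o["time_s"],o["position"],o["contact_force"])
```

```text
11.5833 [ 0.54700739 -0.08058094  0.26089152] [1.4709822  1.33498205 5.71712437]
```

View pics/s5.png

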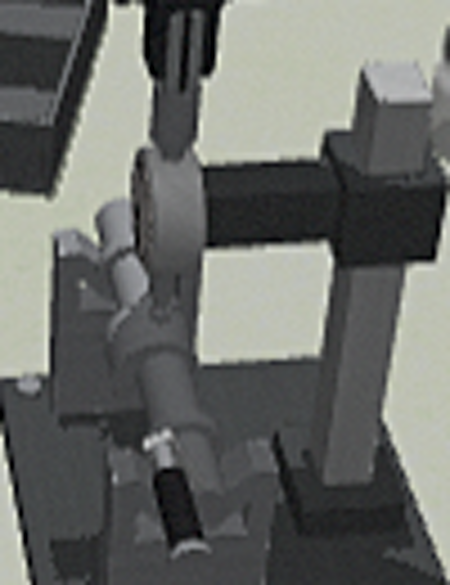

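>>> drive_tool:
  deltas:
    - {"rx": 0, "ry": 0, "rz": 0, "x": 0, "y": 0, "z": -1, "jaw": 0}
    - {"rx": 0, "ry": 0, "rz": 0, "x": 0, "y": 0, "z": -1, "jaw": 0}
    - {"rx": 0, "ry": 0, "rz": 0, "x": 0, "y": 0, "z": -1, "jaw": 0}
    - {"rx": 0, "ry": 0, "rz": 0, "x": 0, "y": 0, "z": -1, "jaw": 0}
    - {"rx": 0, "ry": 0, "rz": 0, "x": 0, "y": 0, "z": -1, "jaw": 0}
    - {"rx": 0, "ry": 0, "rz": 0, "x": 0, "y": 0, "z": -1, "jaw": 0}

```text
time_s: 12.08
position: [0.547, -0.0806, 0.2599]
tool_rot: [[0.951, 0.308, 0.0], [0.308, -0.951, -0.0], [0.0, 0.0, -1.0]]
contact_force: [0.9, 0.9, 5.3]
width: -0.001
```

>>> drive_tool:
  deltas:
    - {"rx": 0, "ry": 0, "rz": 0, "x": 0, "y": 0, "z": 5, "jaw": 0}
    - {"rx": 0, "ry": 0, "rz": 0, "x": 0, "y": 0, "z": 25, "jaw": 0}
    - {"rx": 0, "ry": 0, "rz": 0, "x": -5, "y": 30, "z": 40, "jaw": 20}
    - {"rx": 0, "ry": 0, "rz": 0, "x": -16, "y": 65, "z": 40, "jaw": 40}
    - {"rx": 0, "ry": 0, "rz": 0, "x": -28, "y": 100, "z": 40, "jaw": 40}
    - {"rx": 0, "ry": 0, "rz": 0, "x": -30, "y": 135, "z": 40, "jaw": 40}
    - {"rx": 0, "ry": 0, "rz": 0, "x": -30, "y": 170, "z": 40, "jaw": 40}
    - {"rx": 0, "ry": 0, "rz": 0, "x": -30, "y": 200, "z": 40, "jaw": 40}

```text
time_s: 12.75
position: [0.5162, 0.1217, 0.3001]
tool_rot: [[0.951, 0.309, -0.0], [0.309, -0.951, 0.0], [-0.0, -0.0, -1.0]]
contact_force: [-0.2, 0.9, -0.2]
width: 0.471
```

Run:
```python
from h import *
P={}
for i in range(3):
  for c in("side","top"):
    shot(c)
    for n in ("crank_grip","shaft_end","ring_mid"):
      for r in models.landmark_of(n,c)[:1]: P.setdefault((n,c),[]).append(r["xy"])
for k,v in P.items(): print(k,np.round(v,1).tolist())
s=C["side"]["image"][130:260,340:440,::-1];a=cv2.resize(s,None,fx=4.5,fy=4.5,interpolation=2)
cv2.imwrite("pics/s6.png",a)
s=C["top"]["image"][195:335,265:445,::-1];cv2.imwrite("pics/t6.png",cv2.resize(s,None,fx=4,fy=4,interpolation=2))
o=readout.observe();print(o["time_s"],o["position"],o["contact_force"])
```

```text
('shaft_end', 'side') [[385.4, 234.1], [386.7, 234.2], [385.0, 235.4]]
('ring_mid', 'side') [[371.6, 209.9], [371.8, 210.0], [373.1, 208.0]]
('crank_grip', 'top') [[291.9, 260.8], [292.6, 259.7], [291.9, 260.6]]
('shaft_end', 'top') [[328.3, 257.7], [329.5, 257.5], [327.6, 257.6]]
('ring_mid', 'top') [[367.9, 246.0], [369.0, 244.9], [367.6, 244.5]]
('crank_grip', 'side') [[378.8, 241.2], [377.6, 241.2]]
13.95 [0.51689752 0.11944275 0.29979088] [ 0.0902054  -0.11272385  0.67370979]
```

View pics/s6.png

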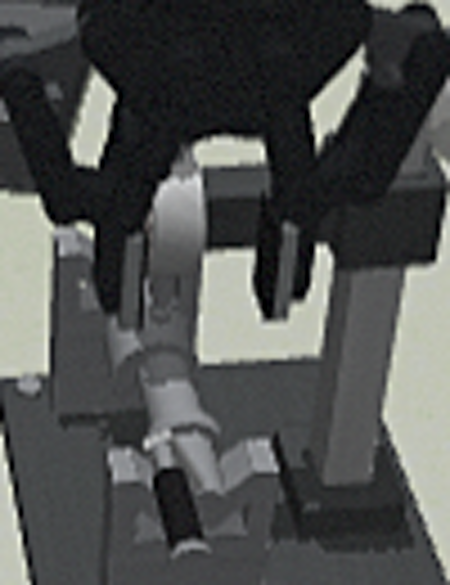

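View pics/t6.png

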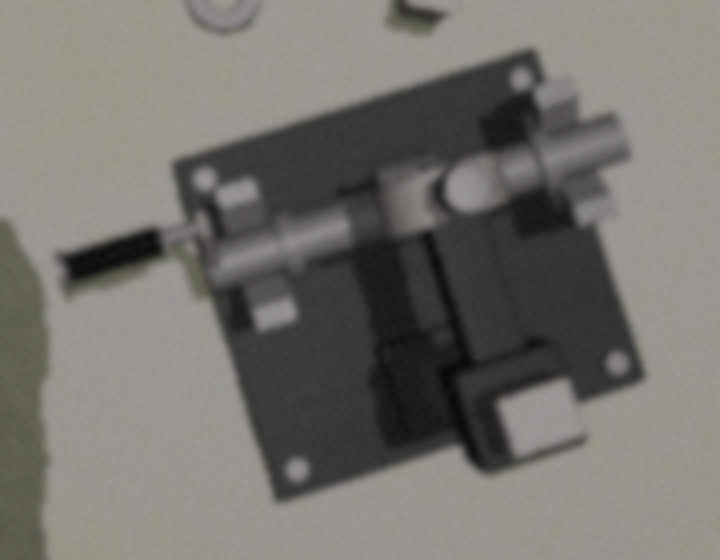

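```bash
cat >> h.py <<'E'
def W(q,x=.5476,y=-.0828,a=.313):
    R=np.array([[np.cos(a),-np.sin(a),0],[np.sin(a),np.cos(a),0],[0,0,1]]);return R@np.asarray(q,float)+[x,y,0]
def hp(th,y=.142,r=.04): return W([r*np.sin(th),y,.11+r*np.cos(th)])
def profile(c,y0,y1,z,n=25,half=.06):
    g=C[c]["image"].astype(np.float32).mean(2);s=np.arange(-half,half,.0005);out=0
    for y in np.linspace(y0,y1,n):
        m=np.array([proj(c,W([x,y,z])) for x in s]).astype(np.float32)
        out=out+cv2.remap(g,m[:,:1],m[:,1:],cv2.INTER_LINEAR)[:,0]
    return s,out/n
E
python3 - <<'E'
from h import *
import scipy.signal
I={}
for c in("side","top"):
    shot(c)
for c,z,y0,y1,l in(("top",.11,.05,.06,"shaft at .055"),("top",.11,.035,.06,"shaft"),("top",.147,.13,.155,"handle"),("top",.11,-.012,.008,"ring"),("top",.11,-.075,-.06,"shaft far"),("side",.11,.02,.055,"shaft side"),("side",.11,.045,.06,"s2"),("side",.147,.13,.155,"handle side")):
    s,p=profile(c,y0,y1,z);print(l);print(" ".join(f"{int(a*1000)}:{b:.0f}" for a,b in zip(s[::4],p[::4]) if abs(a)<.045))
E
```

```text
shaft at .055
-43:57 -41:58 -39:58 -37:58 -35:58 -33:58 -31:58 -29:58 -27:57 -25:58 -23:59 -21:59 -19:59 -17:55 -15:51 -13:52 -11:66 -9:84 -7:98 -5:111 -3:125 -1:135 0:134 2:121 4:107 6:94 8:79 10:65 12:58 14:57 16:57 18:57 20:58 22:58 24:57 26:57 28:58 30:58 32:58 34:57 36:57 38:58 40:57 42:58 44:59
shaft
-43:53 -41:53 -39:53 -37:54 -35:53 -33:53 -31:52 -29:53 -27:52 -25:52 -23:53 -21:53 -19:52 -17:48 -15:43 -13:46 -11:63 -9:81 -7:96 -5:109 -3:123 -1:133 0:131 2:119 4:106 6:92 8:77 10:63 12:56 14:54 16:55 18:56 20:57 22:57 24:57 26:57 28:57 30:58 32:58 34:57 36:57 38:57 40:58 42:58 44:58
handle
-43:151 -41:151 -39:151 -37:151 -35:151 -33:151 -31:151 -29:151 -27:151 -25:151 -23:150 -21:151 -19:151 -17:151 -15:151 -13:150 -11:151 -9:151 -7:151 -5:152 -3:151 -1:151 0:150 2:146 4:130 6:109 8:91 10:68 12:38 14:18 16:16 18:19 20:17 22:32 24:78 26:124 28:145 30:150 32:151 34:151 36:151 38:151 40:151 42:150 44:150
ring
-43:46 -41:46 -39:46 -37:47 -35:46 -33:46 -31:45 -29:44 -27:45 -25:46 -23:46 -21:46 -19:45 -17:48 -15:63 -13:89 -11:105 -9:108 -7:104 -5:100 -3:98 -1:98 0:100 2:102 4:108 6:1
[... 614 characters left out ...]
10:85 12:62 14:59 16:58 18:59 20:59 22:58 24:60 26:61 28:60 30:65 32:65 34:65 36:66 38:67 40:65 42:67 44:67
s2
-43:73 -41:68 -39:71 -37:71 -35:72 -33:72 -31:72 -29:72 -27:71 -25:71 -23:74 -21:74 -19:72 -17:85 -15:100 -13:100 -11:102 -9:106 -7:117 -5:115 -3:115 -1:117 0:115 2:113 4:141 6:145 8:133 10:122 12:96 14:75 16:53 18:47 20:46 22:46 24:46 26:47 28:48 30:63 32:61 34:65 36:69 38:70 40:70 42:72 44:71
handle side
-43:49 -41:48 -39:44 -37:43 -35:46 -33:48 -31:49 -29:42 -27:31 -25:28 -23:46 -21:59 -19:57 -17:63 -15:67 -13:71 -11:72 -9:70 -7:68 -5:69 -3:83 -1:86 0:87 2:83 4:79 6:77 8:77 10:78 12:43 14:25 16:29 18:31 20:31 22:27 24:17 26:53 28:82 30:82 32:84 34:83 36:76 38:71 40:71 42:73 44:65
```

>>> drive_tool:
  deltas:
    - {"rx": 0, "ry": 0, "rz": 0, "x": 1, "y": -20, "z": -25, "jaw": 40}
    - {"rx": 0, "ry": 0, "rz": 0, "x": 2, "y": -45, "z": -50, "jaw": 40}
    - {"rx": 0, "ry": 0, "rz": 0, "x": 3, "y": -61, "z": -80, "jaw": 40}
    - {"rx": 0, "ry": 0, "rz": 0, "x": 3, "y": -61, "z": -110, "jaw": 40}
    - {"rx": 0, "ry": 0, "rz": 0, "x": 3, "y": -61, "z": -124, "jaw": 40}
    - {"rx": 0, "ry": 0, "rz": 0, "x": 3, "y": -61, "z": -124, "jaw": 40}

```text
time_s: 14.55
position: [0.5185, 0.058, 0.1731]
tool_rot: [[0.952, 0.307, -0.004], [0.307, -0.952, -0.001], [-0.004, -0.0, -1.0]]
contact_force: [-0.0, 0.2, 0.7]
width: 0.468
```

```bash
cat > v.py <<'E'
import sys
from h import *
n=sys.argv[1]
for c in("side","top"):shot(c)
a=cv2.resize(C["side"]["image"][130:270,330:450,::-1],None,fx=3.3,fy=3.3,interpolation=2)
b=cv2.resize(C["top"]["image"][195:311,255:375,::-1],None,fx=3.3,fy=3.3,interpolation=2)
b=cv2.copyMakeBorder(b,0,a.shape[0]-b.shape[0],0,0,0)
cv2.imwrite(f"pics/{n}.png",np.hstack([a,b]))
o=readout.observe();print(o["time_s"],o["position"].round(4),o["contact_force"].round(1),o["wrist_torque"].round(2),o["width"])
E
python3 v.py v1
```

```text
14.65 [0.5201 0.0584 0.1761] [ 0.2 -0.1  0.3] [-0.02 -0.05 -0.01] 0.46870008124420887
```

View pics/v1.png

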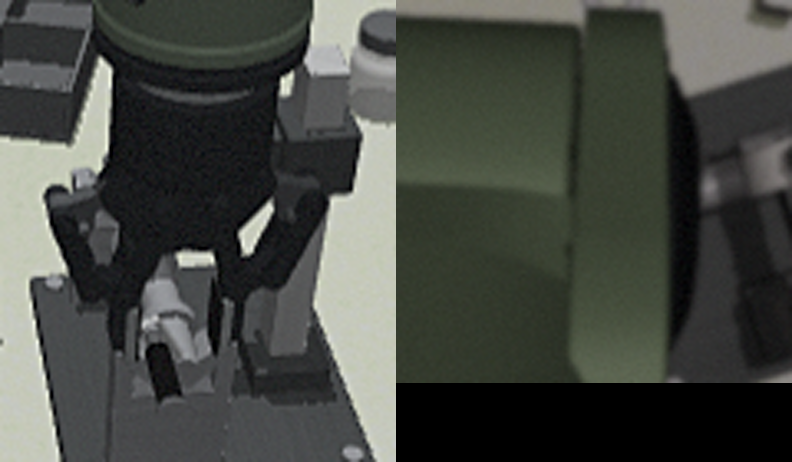

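>>> drive_tool:
  deltas:
    - {"rx": 0, "ry": 0, "rz": 0, "x": 0, "y": 0, "z": -15, "jaw": 40}
    - {"rx": 0, "ry": 0, "rz": 0, "x": 0, "y": 0, "z": -30, "jaw": 40}
    - {"rx": 0, "ry": 0, "rz": 0, "x": 0, "y": 0, "z": -40, "jaw": 40}
    - {"rx": 0, "ry": 0, "rz": 0, "x": 0, "y": 0, "z": -40, "jaw": 32}
    - {"rx": 0, "ry": 0, "rz": 0, "x": 0, "y": 0, "z": -40, "jaw": 25}
    - {"rx": 0, "ry": 0, "rz": 0, "x": 0, "y": 0, "z": -40, "jaw": 20}

```text
time_s: 15.15
position: [0.5205, 0.0585, 0.1368]
tool_rot: [[0.951, 0.308, 0.001], [0.308, -0.951, 0.0], [0.001, 0.0, -1.0]]
contact_force: [0.4, 0.1, 1.2]
width: 0.236
```

```bash
python3 v.py v2
```

```text
15.25 [0.5204 0.0585 0.1367] [-0.1  0.1 -0.2] [ 0.06 -0.02 -0.01] 0.2385050618759719
```

View pics/v2.png

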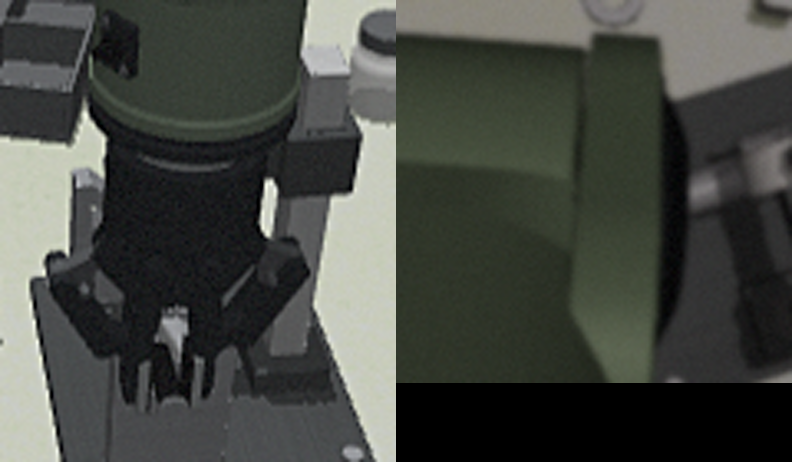

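```bash
cat >> h.py <<'E'
def rect(c,z,xr=(-.04,.04),yr=(-.05,.07),k=6):
    xs=np.arange(xr[0],xr[1],.001/k);ys=np.arange(yr[0],yr[1],.001/k)
    # coarse grid then resize
    gx=np.arange(xr[0],xr[1],.004);gy=np.arange(yr[0],yr[1],.004)
    M=np.array([[proj(c,W([x,y,z])) for y in ys[::k*4]] for x in xs[::k*4]],np.float32)
    # homography-ish: bilinear via griddata
    from scipy.interpolate import RegularGridInterpolator as G
    f=G((xs[::k*4],ys[::k*4]),M,bounds_error=False,fill_value=None)
    X,Y=np.meshgrid(xs,ys,indexing="ij");m=f(np.stack([X,Y],-1)).astype(np.float32)
    return cv2.remap(C[c]["image"],m[...,0],m[...,1],cv2.INTER_CUBIC)
E
python3 - <<'E'
from h import *
shot("top")
r=rect("top",.11)
r=cv2.convertScaleAbs(r,alpha=1.5)
for i in range(0,480,60): cv2.line(r,(0,i),(6,i),(255,0,0),1)
cv2.imwrite("pics/r1.png",r[:,:,::-1]);print(r.shape)
E
```

```text
(480, 721, 3)
```

View pics/r1.png

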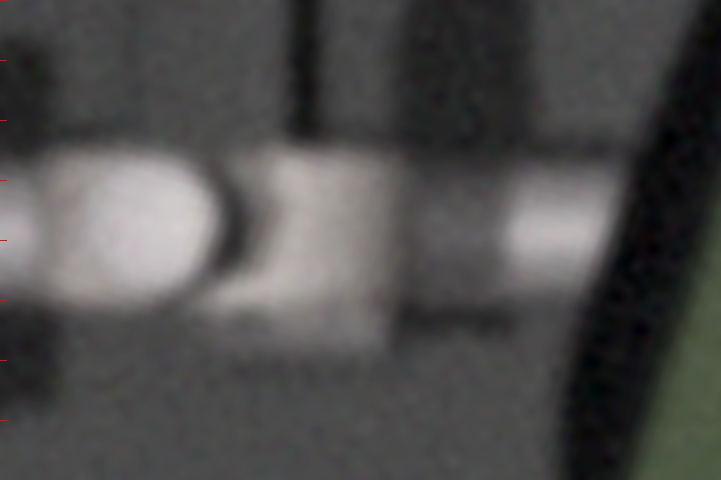

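>>> drive_tool:
  deltas:
    - {"rx": 0, "ry": 0, "rz": 0, "x": 0, "y": 0, "z": 0, "jaw": 16}
    - {"rx": 0, "ry": 0, "rz": 0, "x": 0, "y": 0, "z": 0, "jaw": 13}
    - {"rx": 0, "ry": 0, "rz": 0, "x": 0, "y": 0, "z": 0, "jaw": 10}
    - {"rx": 0, "ry": 0, "rz": 0, "x": 0, "y": 0, "z": 0, "jaw": 10}
    - {"rx": 0, "ry": 0, "rz": 0, "x": 0, "y": 0, "z": 0, "jaw": 10}

```text
time_s: 15.72
position: [0.5203, 0.0586, 0.136]
tool_rot: [[0.951, 0.308, 0.001], [0.308, -0.951, 0.0], [0.001, 0.0, -1.0]]
contact_force: [2.5, 1.9, 4.4]
width: 0.14
```

>>> drive_tool:
  deltas:
    - {"rx": 0, "ry": 0, "rz": 0, "x": 0, "y": 0, "z": 0.5, "jaw": 10}
    - {"rx": 0, "ry": 0, "rz": 0, "x": 0, "y": 0, "z": 0.5, "jaw": 10}
    - {"rx": 0, "ry": 0, "rz": 0, "x": 0, "y": 0, "z": 0.5, "jaw": 10}

```text
time_s: 15.97
position: [0.52, 0.0585, 0.1363]
tool_rot: [[0.951, 0.308, 0.0], [0.308, -0.951, 0.0], [0.0, 0.0, -1.0]]
contact_force: [3.1, 1.5, 3.0]
width: 0.137
```

```bash
python3 v.py v3
```

```text
16.0667 [0.52   0.0585 0.1363] [2.8 2.5 2.4] [ 0.43 -0.63  0.03] 0.13753865493736525
```

View pics/v3.png

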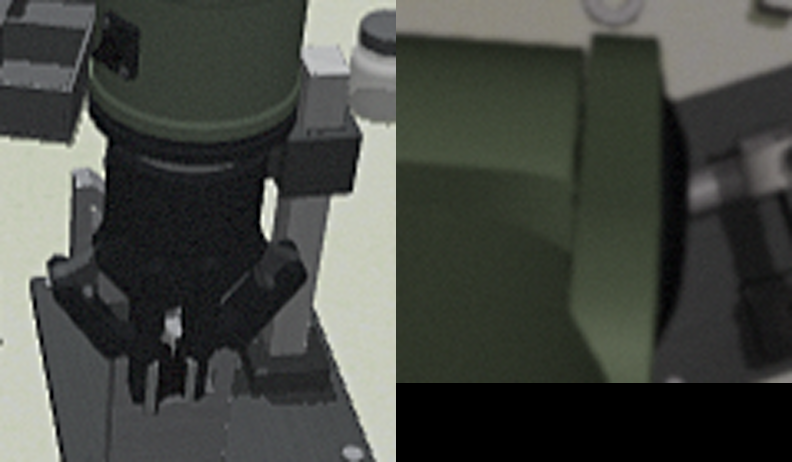

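Run:
```python
import numpy as np
for t0,ts in((.467,np.arange(.467,-1.9,-.1)),):
    for t in ts:
        d=40*(np.sin(t)-np.sin(t0));print(round(t,3),"x %.1f y %.1f z %.1f"%(.951*d,.308*d,40*(np.cos(t)-np.cos(t0))))
```

```text
0.467 x 0.0 y 0.0 z 0.0
0.367 x -3.5 y -1.1 z 1.6
0.267 x -7.1 y -2.3 z 2.9
0.167 x -10.8 y -3.5 z 3.7
0.067 x -14.6 y -4.7 z 4.2
-0.033 x -18.4 y -6.0 z 4.3
-0.133 x -22.2 y -7.2 z 3.9
-0.233 x -25.9 y -8.4 z 3.2
-0.333 x -29.6 y -9.6 z 2.1
-0.433 x -33.1 y -10.7 z 0.6
-0.533 x -36.5 y -11.8 z -1.3
-0.633 x -39.6 y -12.8 z -3.5
-0.733 x -42.6 y -13.8 z -6.0
-0.833 x -45.3 y -14.7 z -8.8
-0.933 x -47.7 y -15.4 z -11.9
-1.033 x -49.8 y -16.1 z -15.2
-1.133 x -51.6 y -16.7 z -18.8
-1.233 x -53.0 y -17.2 z -22.5
-1.333 x -54.1 y -17.5 z -26.3
-1.433 x -54.8 y -17.7 z -30.2
-1.533 x -55.1 y -17.9 z -34.2
-1.633 x -55.1 y -17.8 z -38.2
-1.733 x -54.7 y -17.7 z -42.2
-1.833 x -53.9 y -17.4 z -46.1
```

Turn to about upright first, with a 0.5 mm upward bias.

>>> drive_tool:
  deltas:
    - {"rx": 0, "ry": 0, "rz": 0, "x": -1.7, "y": -0.5, "z": 1.3, "jaw": 10}
    - {"rx": 0, "ry": 0, "rz": 0, "x": -3.5, "y": -1.1, "z": 2.1, "jaw": 10}
    - {"rx": 0, "ry": 0, "rz": 0, "x": -5.3, "y": -1.7, "z": 2.8, "jaw": 10}
    - {"rx": 0, "ry": 0, "rz": 0, "x": -7.1, "y": -2.3, "z": 3.4, "jaw": 10}

```text
time_s: 16.4
position: [0.513, 0.0561, 0.14]
tool_rot: [[0.951, 0.308, 0.001], [0.308, -0.951, 0.0], [0.001, 0.0, -1.0]]
contact_force: [4.9, 2.2, 5.7]
width: 0.138
```

>>> drive_tool:
  deltas:
    - {"rx": 0, "ry": 0, "rz": 0, "x": -1.8, "y": -0.6, "z": 0.4, "jaw": 10}
    - {"rx": 0, "ry": 0, "rz": 0, "x": -3.7, "y": -1.2, "z": 0.8, "jaw": 10}
    - {"rx": 0, "ry": 0, "rz": 0, "x": -5.6, "y": -1.8, "z": 1.1, "jaw": 10}
    - {"rx": 0, "ry": 0, "rz": 0, "x": -7.5, "y": -2.4, "z": 1.3, "jaw": 10}

```text
time_s: 16.73
position: [0.5054, 0.0536, 0.1413]
tool_rot: [[0.951, 0.308, 0.001], [0.308, -0.951, 0.0], [0.001, 0.0, -1.0]]
contact_force: [4.3, 1.3, 3.3]
width: 0.141
```

>>> drive_tool:
  deltas:
    - {"rx": 0, "ry": 0, "rz": 0, "x": -1.9, "y": -0.6, "z": 0.7, "jaw": 10}
    - {"rx": 0, "ry": 0, "rz": 0, "x": -3.8, "y": -1.3, "z": 0.7, "jaw": 10}
    - {"rx": 0, "ry": 0, "rz": 0, "x": -5.7, "y": -1.9, "z": 0.5, "jaw": 10}
    - {"rx": 0, "ry": 0, "rz": 0, "x": -7.6, "y": -2.5, "z": 0.3, "jaw": 10}

```text
time_s: 17.07
position: [0.4973, 0.0511, 0.1412]
tool_rot: [[0.951, 0.308, -0.0], [0.308, -0.951, -0.0], [-0.0, -0.0, -1.0]]
contact_force: [2.5, 0.8, 1.6]
width: 0.141
```

```bash
cat > m.py <<'E'
import sys
from h import *
shot("top");shot("top")
o=readout.observe();print(o["time_s"],o["position"].round(4),o["contact_force"].round(1))
r=rect("top",.11);cv2.imwrite(f"pics/{sys.argv[1]}.png",cv2.convertScaleAbs(r,alpha=1.5)[:,:,::-1])
g=cv2.GaussianBlur(r.mean(2),(0,0),3)
p=g[:,int(6*(50+3)):int(6*(50+13))].mean(1)
print(" ".join(f"{int(round(i/6-40))}:{p[i]:.0f}" for i in range(72,420,6)))
np.save(f"pics/{sys.argv[1]}.npy",p)
E
python3 m.py r2
```

```text
17.1667 [0.497  0.051  0.1411] [ 0.8 -0.7 -0.7]
-28:42 -27:42 -26:42 -25:42 -24:42 -23:43 -22:43 -21:42 -20:41 -19:38 -18:37 -17:41 -16:48 -15:59 -14:71 -13:82 -12:88 -11:91 -10:94 -9:95 -8:95 -7:94 -6:93 -5:92 -4:92 -3:92 -2:92 -1:92 0:92 1:91 2:91 3:91 4:91 5:90 6:90 7:88 8:85 9:81 10:77 11:74 12:73 13:73 14:72 15:70 16:67 17:64 18:59 19:55 20:51 21:48 22:48 23:47 24:47 25:47 26:48 27:48 28:47 29:48
```

View pics/r2.png

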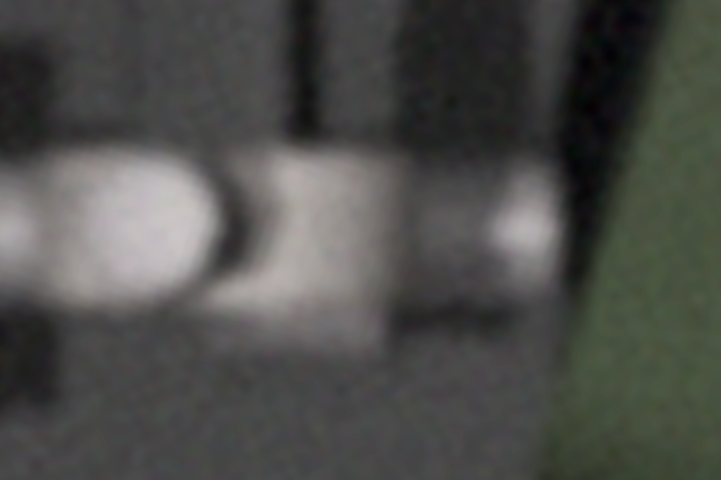

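>>> drive_tool:
  deltas:
    - {"rx": 0, "ry": 0, "rz": 0, "x": -3.7, "y": -1.2, "z": -0.5, "jaw": 10}
    - {"rx": 0, "ry": 0, "rz": 0, "x": -7.4, "y": -2.4, "z": -1.6, "jaw": 10}

```text
time_s: 17.33
position: [0.4902, 0.0488, 0.1396]
tool_rot: [[0.951, 0.308, 0.0], [0.308, -0.951, -0.0], [0.0, 0.0, -1.0]]
contact_force: [3.0, 1.4, 0.4]
width: 0.141
```

>>> drive_tool:
  deltas:
    - {"rx": 0, "ry": 0, "rz": 0, "x": -3.5, "y": -1.1, "z": -1.4, "jaw": 10}
    - {"rx": 0, "ry": 0, "rz": 0, "x": -6.9, "y": -2.2, "z": -3.3, "jaw": 10}

```text
time_s: 17.5
position: [0.483, 0.0465, 0.1363]
tool_rot: [[0.951, 0.308, 0.0], [0.308, -0.951, 0.0], [0.0, -0.0, -1.0]]
contact_force: [3.2, 2.0, -0.4]
width: 0.138
```

```bash
python3 m.py r3
```

```text
17.6 [0.4824 0.0463 0.136 ] [-0.1 -0.1 -1.7]
-28:41 -27:42 -26:43 -25:43 -24:42 -23:42 -22:41 -21:40 -20:37 -19:36 -18:37 -17:41 -16:49 -15:60 -14:71 -13:80 -12:87 -11:90 -10:91 -9:91 -8:92 -7:93 -6:92 -5:92 -4:91 -3:91 -2:91 -1:90 0:90 1:90 2:89 3:89 4:89 5:89 6:88 7:86 8:82 9:78 10:75 11:72 12:70 13:70 14:70 15:68 16:64 17:60 18:56 19:52 20:49 21:47 22:46 23:47 24:47 25:46 26:46 27:47 28:48 29:47
```

>>> drive_tool:
  deltas:
    - {"rx": 0, "ry": 0, "rz": 0, "x": -3.1, "y": -1.0, "z": -2.2, "jaw": 10}
    - {"rx": 0, "ry": 0, "rz": 0, "x": -6.1, "y": -2.0, "z": -4.7, "jaw": 10}

```text
time_s: 17.77
position: [0.4774, 0.0447, 0.1316]
tool_rot: [[0.951, 0.308, 0.001], [0.308, -0.951, 0.0], [0.001, 0.0, -1.0]]
contact_force: [2.5, 1.3, 0.9]
width: 0.144
```

>>> drive_tool:
  deltas:
    - {"rx": 0, "ry": 0, "rz": 0, "x": -2.7, "y": -0.9, "z": -2.8, "jaw": 10}
    - {"rx": 0, "ry": 0, "rz": 0, "x": -5.1, "y": -1.6, "z": -5.9, "jaw": 10}

```text
time_s: 17.93
position: [0.472, 0.043, 0.1256]
tool_rot: [[0.951, 0.308, 0.0], [0.308, -0.951, 0.0], [0.0, 0.0, -1.0]]
contact_force: [3.7, 0.6, 0.6]
width: 0.14
```

```bash
python3 m.py r4
```

```text
18.0333 [0.4714 0.0427 0.1252] [ 0.9  0.6 -4. ]
-28:41 -27:41 -26:42 -25:42 -24:41 -23:41 -22:40 -21:38 -20:36 -19:34 -18:35 -17:40 -16:48 -15:59 -14:70 -13:80 -12:86 -11:89 -10:90 -9:91 -8:91 -7:91 -6:91 -5:91 -4:90 -3:89 -2:89 -1:89 0:88 1:89 2:89 3:89 4:89 5:88 6:87 7:85 8:82 9:78 10:73 11:69 12:67 13:66 14:65 15:63 16:60 17:56 18:52 19:48 20:46 21:45 22:45 23:46 24:46 25:46 26:47 27:47 28:47 29:46
```

>>> drive_tool:
  deltas:
    - {"rx": 0, "ry": 0, "rz": 0, "x": -2.1, "y": -0.7, "z": -3.6, "jaw": 10}
    - {"rx": 0, "ry": 0, "rz": 0, "x": -3.9, "y": -1.3, "z": -7.2, "jaw": 10}

```text
time_s: 18.2
position: [0.4684, 0.0418, 0.1184]
tool_rot: [[0.951, 0.308, 0.001], [0.308, -0.951, 0.0], [0.001, 0.0, -1.0]]
contact_force: [3.0, 0.5, 1.4]
width: 0.141
```

>>> drive_tool:
  deltas:
    - {"rx": 0, "ry": 0, "rz": 0, "x": -1.4, "y": -0.5, "z": -3.7, "jaw": 10}
    - {"rx": 0, "ry": 0, "rz": 0, "x": -2.5, "y": -0.8, "z": -7.5, "jaw": 10}

```text
time_s: 18.37
position: [0.4657, 0.0409, 0.1107]
tool_rot: [[0.951, 0.308, 0.0], [0.308, -0.951, 0.0], [0.0, 0.0, -1.0]]
contact_force: [3.2, 0.4, 3.0]
width: 0.138
```

```bash
python3 m.py r5
```

```text
18.4667 [0.4654 0.0407 0.1104] [ 2.2  0.6 -3.6]
-28:40 -27:40 -26:41 -25:41 -24:41 -23:40 -22:38 -21:35 -20:33 -19:33 -18:36 -17:40 -16:48 -15:59 -14:70 -13:79 -12:85 -11:89 -10:91 -9:91 -8:90 -7:90 -6:90 -5:90 -4:90 -3:90 -2:89 -1:89 0:88 1:88 2:89 3:89 4:89 5:88 6:86 7:84 8:81 9:77 10:72 11:68 12:66 13:64 14:62 15:60 16:57 17:53 18:50 19:48 20:47 21:46 22:45 23:45 24:45 25:45 26:45 27:46 28:46 29:47
```

View pics/r5.png

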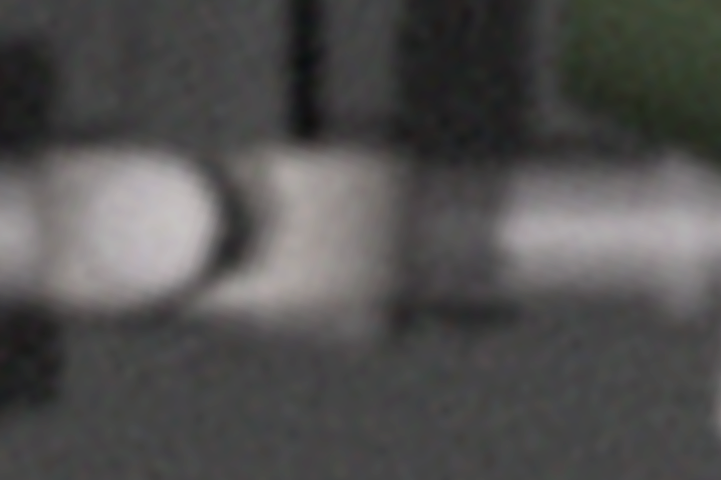

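>>> drive_tool:
  deltas:
    - {"rx": 0, "ry": 0, "rz": 0, "x": -0.7, "y": -0.2, "z": -3.7, "jaw": 10}
    - {"rx": 0, "ry": 0, "rz": 0, "x": -1.0, "y": -0.3, "z": -7.6, "jaw": 10}

```text
time_s: 18.63
position: [0.4649, 0.0406, 0.1034]
tool_rot: [[0.951, 0.308, 0.0], [0.308, -0.951, 0.0], [0.0, -0.0, -1.0]]
contact_force: [2.7, 0.1, 3.3]
width: 0.146
```

>>> drive_tool:
  deltas:
    - {"rx": 0, "ry": 0, "rz": 0, "x": 0, "y": 0, "z": -4.0, "jaw": 10}
    - {"rx": 0, "ry": 0, "rz": 0, "x": 0.4, "y": 0.1, "z": -8.0, "jaw": 10}

```text
time_s: 18.8
position: [0.4651, 0.0407, 0.0951]
tool_rot: [[0.951, 0.308, -0.0], [0.308, -0.951, 0.0], [-0.0, -0.0, -1.0]]
contact_force: [1.8, 0.6, 3.9]
width: 0.14
```

```bash
python3 m.py r6
```

```text
18.9 [0.4651 0.0407 0.0948] [ 3.6  1.6 -2.4]
-28:40 -27:41 -26:41 -25:41 -24:39 -23:36 -22:35 -21:33 -20:32 -19:33 -18:37 -17:42 -16:49 -15:59 -14:70 -13:79 -12:86 -11:90 -10:91 -9:91 -8:90 -7:90 -6:90 -5:90 -4:89 -3:88 -2:89 -1:89 0:89 1:89 2:88 3:88 4:88 5:87 6:86 7:84 8:81 9:77 10:72 11:67 12:63 13:60 14:57 15:54 16:50 17:47 18:45 19:44 20:45 21:46 22:46 23:46 24:46 25:45 26:45 27:45 28:47 29:47
```

Run:
```python
import cv2,numpy as np
from scipy.optimize import least_squares,curve_fit
th={1:.467,2:-.133,3:-.533,4:-.933,5:-1.333,6:-1.733}
P={}
for k in th:
    r=cv2.imread(f"pics/r{k}.png").astype(float)/1.5
    g=cv2.GaussianBlur(r.mean(2),(0,0),3);p=g[:,318:378].mean(1);P[k]=p
x=np.arange(480)/6-40
# normalise using base levels & plateau
def cross(p,lo,hi,lev,rev=False):
    i=np.where((x>=lo)&(x<=hi))[0]; 
    if rev:i=i[::-1]
    for a,b in zip(i[:-1],i[1:]):
        if (p[a]-lev)*(p[b]-lev)<=0: return x[a]+(lev-p[a])/(p[b]-p[a]+1e-9)*(x[b]-x[a])
    return np.nan
for k in th:
    p=P[k];bR=p[(x>24)&(x<28)].mean();bL=p[(x>-29)&(x<-26)].mean();pl=p[(x>-9)&(x<4)].mean()
    q=(p-bR)/(pl-bR);ql=(p-bL)/(pl-bL)
    d=np.gradient(p)
    print(k,th[k],"R",[round(cross(q,10,25,l,True),2) for l in(.08,.15,.25,.35)],"L",[round(cross(ql,-28,-16,l),2) for l in(-.04,-.08)], "base",bR.round(1),bL.round(1),pl.round(1))
```

```text
1 0.467 R [np.float64(19.72), np.float64(19.02), np.float64(18.16), np.float64(17.38)] L [np.float64(-20.62), np.float64(-19.81)] base 49.4 44.6 95.2
2 -0.133 R [np.float64(19.95), np.float64(19.19), np.float64(18.21), np.float64(17.18)] L [np.float64(-19.67), np.float64(-18.82)] base 47.3 41.9 92.2
3 -0.533 R [np.float64(19.62), np.float64(18.62), np.float64(17.56), np.float64(16.53)] L [np.float64(-21.09), np.float64(-20.33)] base 46.6 41.9 90.7
4 -0.933 R [np.float64(18.52), np.float64(17.81), np.float64(16.79), np.float64(15.45)] L [np.float64(-21.42), np.float64(-20.59)] base 46.5 41.2 89.6
5 -1.333 R [np.float64(18.34), np.float64(17.21), np.float64(16.0), np.float64(14.52)] L [np.float64(-22.21), np.float64(-21.45)] base 45.7 40.5 89.3
6 -1.733 R [np.float64(16.48), np.float64(15.64), np.float64(14.39), np.float64(12.8)] L [np.float64(-24.06), np.float64(-23.26)] base 45.3 40.7 89.1
```

Run:
```python
import numpy as np
from scipy.optimize import curve_fit
th=np.array([.467,-.133,-.533,-.933,-1.333,-1.733])
R=np.array([19.02,19.19,18.62,17.81,17.21,15.64]);L=np.array([-20.2,-19.2,-20.7,-21.,-21.8,-23.6])
for n,v in(("R",R),("L",L),("avg",(R+L)/2)):
    for A in(3,None):
        f=(lambda t,h,c:3*np.sin(t-h)+c) if A else (lambda t,h,c,a:a*np.sin(t-h)+c)
        p,cv=curve_fit(f,th,v,p0=[-1.2,0] if A else [-1.2,0,3]);print(n,p.round(2),np.sqrt(np.diag(cv)).round(2),(f(th,*p)-v).round(2))
```

```text
R [-1.55 16.24] [0.06 0.12] [-0.08  0.01  0.17  0.17 -0.32  0.06]
R [-1.5  16.44  2.77] [0.1  0.32 0.32] [-0.02 -0.04  0.1   0.12 -0.31  0.16]
L [ -1.54 -22.74] [0.12 0.26] [ 0.19 -0.58  0.49 -0.04 -0.33  0.27]
L [ -1.59 -23.     3.3 ] [0.18 0.73 0.78] [ 0.11 -0.52  0.58  0.03 -0.35  0.14]
avg [-1.54 -3.25] [0.08 0.17] [ 0.05 -0.28  0.33  0.06 -0.33  0.16]
avg [-1.55 -3.28  3.03] [0.14 0.48 0.5 ] [ 0.05 -0.28  0.34  0.07 -0.33  0.15]
```

>>> drive_tool:
  deltas:
    - {"rx": 0, "ry": 0, "rz": 0, "x": 0.9, "y": 0.3, "z": -3.9, "jaw": 10}
    - {"rx": 0, "ry": 0, "rz": 0, "x": 2.2, "y": 0.7, "z": -7.7, "jaw": 10}

```text
time_s: 19.07
position: [0.4671, 0.0414, 0.0875]
tool_rot: [[0.951, 0.308, -0.001], [0.308, -0.951, -0.0], [-0.001, -0.0, -1.0]]
contact_force: [-0.8, -0.4, 2.4]
width: 0.142
```

>>> drive_tool:
  deltas:
    - {"rx": 0, "ry": 0, "rz": 0, "x": 1.4, "y": 0.5, "z": -3.6, "jaw": 10}
    - {"rx": 0, "ry": 0, "rz": 0, "x": 3.2, "y": 1.0, "z": -7.1, "jaw": 10}

```text
time_s: 19.23
position: [0.4703, 0.0424, 0.0802]
tool_rot: [[0.951, 0.308, -0.001], [0.308, -0.951, -0.0], [-0.001, -0.0, -1.0]]
contact_force: [-1.3, -0.3, 3.2]
width: 0.135
```

```bash
cat >> m.py <<'E'
x=np.arange(480)/6-40
bR=p[(x>24)&(x<28)].mean();pl=p[(x>-9)&(x<4)].mean();q=(p-bR)/(pl-bR)
i=[j for j in range(300,390) if q[j]>.15];print("R15",x[i[-1]])
E
python3 m.py r7
```

```text
19.3333 [0.4705 0.0425 0.08  ] [-0.2  1.  -2.5]
-28:40 -27:42 -26:41 -25:40 -24:38 -23:36 -22:34 -21:33 -20:33 -19:35 -18:38 -17:44 -16:51 -15:61 -14:71 -13:80 -12:86 -11:90 -10:91 -9:91 -8:91 -7:91 -6:90 -5:90 -4:90 -3:90 -2:89 -1:89 0:89 1:89 2:89 3:88 4:88 5:88 6:87 7:85 8:81 9:76 10:71 11:66 12:62 13:57 14:53 15:50 16:48 17:47 18:45 19:45 20:45 21:46 22:46 23:46 24:46 25:47 26:47 27:47 28:47 29:47
R15 13.833333333333336
```

>>> drive_tool:
  deltas:
    - {"rx": 0, "ry": 0, "rz": 0, "x": 2.2, "y": 0.7, "z": -3.3, "jaw": 10}
    - {"rx": 0, "ry": 0, "rz": 0, "x": 4.6, "y": 1.5, "z": -6.3, "jaw": 10}

```text
time_s: 19.5
position: [0.4748, 0.0438, 0.0741]
tool_rot: [[0.951, 0.308, -0.001], [0.308, -0.951, -0.0], [-0.001, -0.0, -1.0]]
contact_force: [-2.9, -0.4, 1.4]
width: 0.14
```

>>> drive_tool:
  deltas:
    - {"rx": 0, "ry": 0, "rz": 0, "x": 2.8, "y": 0.9, "z": -2.8, "jaw": 10}
    - {"rx": 0, "ry": 0, "rz": 0, "x": 5.8, "y": 1.9, "z": -5.2, "jaw": 10}

```text
time_s: 19.67
position: [0.4808, 0.0458, 0.0687]
tool_rot: [[0.951, 0.308, -0.001], [0.308, -0.951, -0.0], [-0.001, -0.0, -1.0]]
contact_force: [-4.1, -1.4, -1.8]
width: 0.142
```

```bash
python3 m.py r8; python3 v.py v8
```

```text
19.7667 [0.4812 0.046  0.0686] [-0.6  0.6 -4.7]
-28:42 -27:40 -26:38 -25:36 -24:34 -23:33 -22:32 -21:33 -20:34 -19:36 -18:39 -17:44 -16:51 -15:61 -14:71 -13:80 -12:87 -11:90 -10:92 -9:92 -8:92 -7:91 -6:91 -5:91 -4:90 -3:90 -2:90 -1:90 0:89 1:89 2:90 3:89 4:88 5:88 6:88 7:86 8:83 9:77 10:70 11:64 12:59 13:55 14:51 15:48 16:46 17:45 18:45 19:46 20:47 21:46 22:46 23:46 24:46 25:47 26:47 27:47 28:47 29:48
R15 13.333333333333336
19.8667 [0.4811 0.046  0.069 ] [-2.3  0.1 -4.6] [ 0.11  0.19 -0.04] 0.14150888347728635
```

View pics/v8.png

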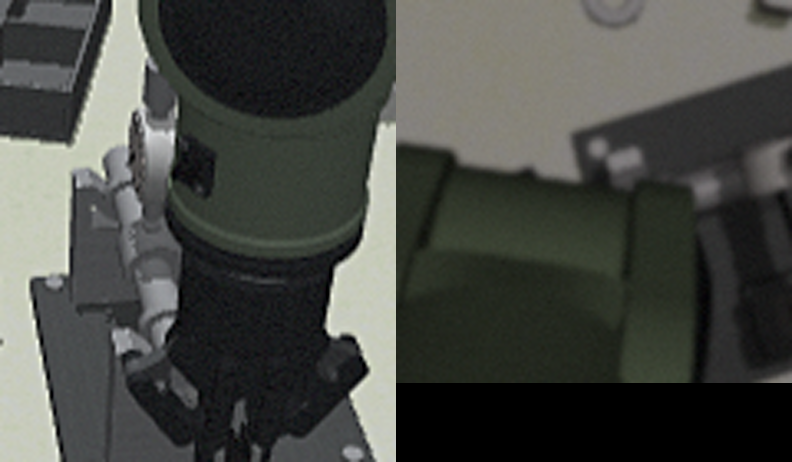

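>>> drive_tool:
  deltas:
    - {"rx": 0, "ry": 0, "rz": 0, "x": -3.0, "y": -1.0, "z": 2.1, "jaw": 10}
    - {"rx": 0, "ry": 0, "rz": 0, "x": -5.7, "y": -1.9, "z": 4.8, "jaw": 10}
    - {"rx": 0, "ry": 0, "rz": 0, "x": -8.2, "y": -2.7, "z": 7.8, "jaw": 10}
    - {"rx": 0, "ry": 0, "rz": 0, "x": -10.4, "y": -3.4, "z": 11.1, "jaw": 10}

```text
time_s: 20.2
position: [0.4703, 0.0423, 0.0808]
tool_rot: [[0.952, 0.308, 0.0], [0.308, -0.952, 0.0], [0.0, -0.0, -1.0]]
contact_force: [-0.4, -0.8, -4.8]
width: 0.141
```

>>> drive_tool:
  deltas:
    - {"rx": 0, "ry": 0, "rz": 0, "x": -1.9, "y": -0.6, "z": 3.5, "jaw": 10}
    - {"rx": 0, "ry": 0, "rz": 0, "x": -3.4, "y": -1.1, "z": 7.2, "jaw": 10}
    - {"rx": 0, "ry": 0, "rz": 0, "x": -4.6, "y": -1.5, "z": 11.0, "jaw": 10}

```text
time_s: 20.45
position: [0.466, 0.0409, 0.0918]
tool_rot: [[0.951, 0.308, 0.0], [0.308, -0.951, 0.0], [0.0, 0.0, -1.0]]
contact_force: [-0.3, -0.5, -3.3]
width: 0.139
```

>>> drive_tool:
  deltas:
    - {"rx": 0, "ry": 0, "rz": 0, "x": -0.8, "y": -0.2, "z": 3.9, "jaw": 10}
    - {"rx": 0, "ry": 0, "rz": 0, "x": -1.2, "y": -0.4, "z": 7.6, "jaw": 10}
    - {"rx": 0, "ry": 0, "rz": 0, "x": -1.3, "y": -0.4, "z": 10.3, "jaw": 10}
    - {"rx": 0, "ry": 0, "rz": 0, "x": -1.3, "y": -0.4, "z": 10.3, "jaw": 10}
    - {"rx": 0, "ry": 0, "rz": 0, "x": -1.3, "y": -0.4, "z": 10.3, "jaw": 10}

```text
time_s: 20.87
position: [0.465, 0.0406, 0.1018]
tool_rot: [[0.951, 0.308, 0.001], [0.308, -0.951, 0.0], [0.001, 0.0, -1.0]]
contact_force: [0.6, 0.0, 2.5]
width: 0.143
```

```bash
python3 m.py r9; python3 v.py v9
```

```text
20.9667 [0.4649 0.0406 0.1017] [-0.   1.   3.4]
-28:41 -27:41 -26:41 -25:41 -24:40 -23:37 -22:35 -21:33 -20:33 -19:33 -18:35 -17:41 -16:49 -15:60 -14:71 -13:79 -12:85 -11:88 -10:89 -9:90 -8:91 -7:91 -6:90 -5:89 -4:89 -3:89 -2:89 -1:89 0:89 1:88 2:88 3:88 4:88 5:87 6:86 7:84 8:81 9:77 10:72 11:68 12:66 13:64 14:61 15:58 16:54 17:50 18:46 19:44 20:44 21:45 22:46 23:46 24:46 25:46 26:46 27:46 28:46 29:46
R15 16.333333333333336
21.0667 [0.4649 0.0406 0.1016] [ 0.7 -0.2  2.5] [ 0.12 -0.17 -0.01] 0.14119556458063204
```

>>> drive_tool:
  deltas:
    - {"rx": 0, "ry": 0, "rz": 0, "x": 0, "y": 0, "z": 0, "jaw": 18}
    - {"rx": 0, "ry": 0, "rz": 0, "x": 0, "y": 0, "z": 0, "jaw": 25}
    - {"rx": 0, "ry": 0, "rz": 0, "x": 0, "y": 0, "z": 0, "jaw": 34}
    - {"rx": 0, "ry": 0, "rz": 0, "x": 0, "y": 0, "z": 0, "jaw": 34}
    - {"rx": 0, "ry": 0, "rz": 0, "x": 0, "y": 0, "z": 10, "jaw": 34}
    - {"rx": 0, "ry": 0, "rz": 0, "x": 0, "y": 0, "z": 30, "jaw": 34}
    - {"rx": 0, "ry": 0, "rz": 0, "x": 0, "y": 0, "z": 60, "jaw": 34}
    - {"rx": 0, "ry": 0, "rz": 0, "x": 0, "y": 0, "z": 95, "jaw": 34}
    - {"rx": 0, "ry": 0, "rz": 0, "x": 0, "y": 20, "z": 125, "jaw": 34}
    - {"rx": 0, "ry": 0, "rz": 0, "x": 0, "y": 50, "z": 150, "jaw": 34}

```text
time_s: 21.9
position: [0.4648, 0.0886, 0.2547]
tool_rot: [[0.953, 0.303, 0.002], [0.303, -0.953, -0.0], [0.002, 0.001, -1.0]]
contact_force: [0.6, 0.2, -0.6]
width: 0.398
```

>>> drive_tool:
  deltas:
    - {"rx": 0, "ry": 0, "rz": 0, "x": -10, "y": 38, "z": 0, "jaw": 34}
    - {"rx": 0, "ry": 0, "rz": 0, "x": -20, "y": 76, "z": 0, "jaw": 34}
    - {"rx": 0, "ry": 0, "rz": 0, "x": -30, "y": 114, "z": 0, "jaw": 34}
    - {"rx": 0, "ry": 0, "rz": 0, "x": -40, "y": 152, "z": 0, "jaw": 34}
    - {"rx": 0, "ry": 0, "rz": 0, "x": -50, "y": 190, "z": 0, "jaw": 34}
    - {"rx": 0, "ry": 0, "rz": 0, "x": -60, "y": 228, "z": 0, "jaw": 34}
    - {"rx": 0, "ry": 0, "rz": 0, "x": -70, "y": 266, "z": 0, "jaw": 34}

```text
time_s: 22.48
position: [0.3938, 0.3581, 0.2525]
tool_rot: [[0.951, 0.308, 0.0], [0.308, -0.951, 0.0], [0.0, -0.0, -1.0]]
contact_force: [1.1, -0.4, 0.6]
width: 0.398
```

```bash
python3 m.py r10; python3 v.py v10
python3 - <<'E'
from h import *
shot("side");a=C["side"]["image"][130:260,340:440,::-1]
cv2.imwrite("pics/s10.png",cv2.resize(a,None,fx=4.5,fy=4.5,interpolation=2))
E
```

```text
22.5833 [0.392  0.3621 0.2518] [ 0.8 -1.5  0.2]
-28:39 -27:39 -26:39 -25:39 -24:38 -23:36 -22:33 -21:31 -20:30 -19:30 -18:33 -17:38 -16:46 -15:56 -14:66 -13:75 -12:81 -11:84 -10:85 -9:85 -8:85 -7:85 -6:85 -5:86 -4:85 -3:85 -2:83 -1:83 0:84 1:84 2:84 3:83 4:83 5:83 6:82 7:80 8:77 9:72 10:67 11:64 12:62 13:60 14:57 15:55 16:51 17:47 18:43 19:42 20:41 21:42 22:43 23:43 24:43 25:44 26:44 27:43 28:43 29:43
R15 16.333333333333336
22.6833 [0.3942 0.357  0.2519] [ 0.3 -1.3 -0.9] [-0.03 -0.04  0.01] 0.3992276216130266
```

View pics/v10.png

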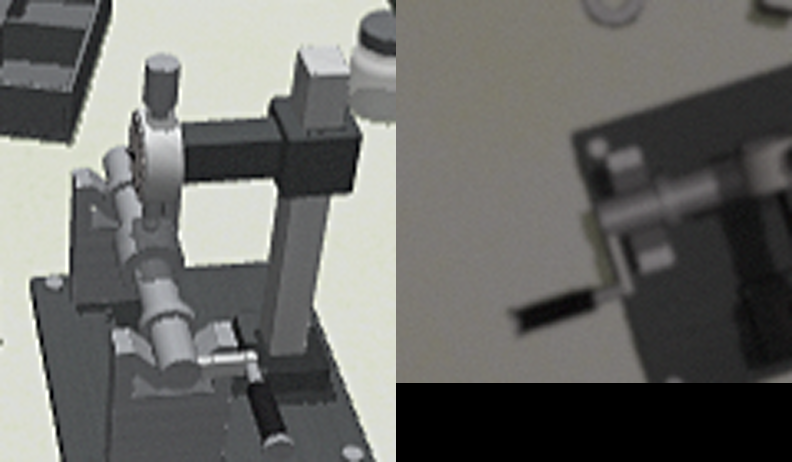

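View pics/s10.png

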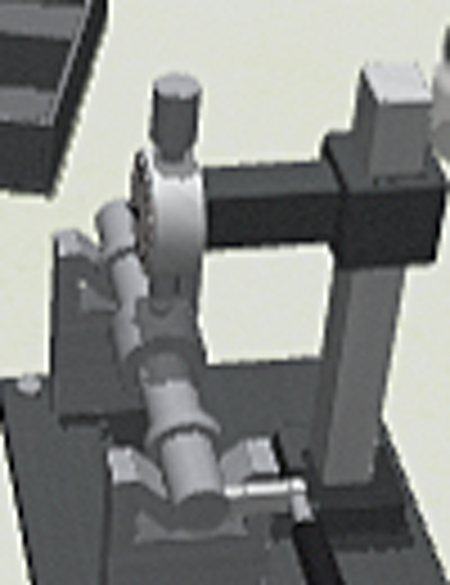

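Run:
```python
import cv2,numpy as np
a=cv2.imread("pics/s5.png");b=cv2.imread("pics/s10.png")
f=lambda i:cv2.resize(i[120:360,100:230],None,fx=2.4,fy=2.4,interpolation=2)
cv2.imwrite("pics/cmp.png",np.hstack([f(a),f(b)]))
```

```text
(no output)
```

View pics/cmp.png

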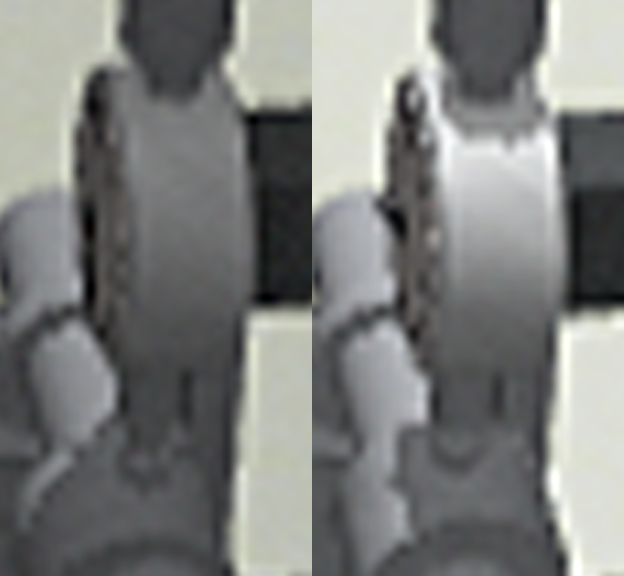

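```bash
python3 -c "
from rig import workorder,readout
print(workorder.close_job());print(readout.observe()['time_s'])"
```

```text
the job is handed in; nothing more can be done
None
the job is handed in; nothing more can be done
```

I lowered the indicator, turned the shaft to the ring's high spot, let go, moved the arm clear and handed the job in at about 22.7 s of the 72 s. No verdict is reported, so whether it passed is not confirmed.

- **Lowering:** I pushed the top knob down with the closed fingertips instead of pinching it. I held still at three heights. I put the plunger at about 10 mm pressed in. This comes from the knob height I felt and the ring position I worked out later, not from reading the pointer.
- **Turning:** I gripped the crank handle and took the shaft about 170° one way, then back, with net force at the gripper mostly under 6 N (up to about 7–8 N early on, pushing down 5.7 N). In the top view, the ring's edge shifted sideways by 5.9 mm, against the 6 mm expected. The high spot came out with the crank roughly horizontal, pointing towards the robot.
- **At the high spot:** The ring's edge read 16.3 mm both before and after I let go, against a swing midpoint of about 16.25 mm. In the side view the plunger ball stood about 4.4 mm higher than when I lowered it. That fits a rise to the 133 mm top, with the plunger at about 14 mm, which is inside the limit.
- **What disagreed:** Taking the ring's centre directly from its two edges put the high spot about 50° away. I put that down to shadow on one edge and went with the sideways swing, which the ball's rise supports.
- **Not checked:** I judged the dial too edge-on to read its pointer. I did not measure whether the shaft is seated or re-measure the reagent pack and bearing at the end. I saw no sign that any of them had moved.

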